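# Close the check-source well with its nested plug and cap, then frisk the cap

### The job

Prise the dust cover of the source well open with the screwdriver until it lies right back on its hinge, and lay the screwdriver down on the bench. Pick up the handling cap with the shield plug hanging nested inside it, lower the two into the well until the plug is fully home with its ears in the rim notches, turn the cap a sixth to a quarter turn anticlockwise to free it, and lift off the cap alone, leaving the plug fully seated. For its contamination check, finish by holding the cap level and still over the middle of the pancake probe's round window, a finger's width above it without touching, and keep holding it there; leave the probe and everything else on the bench where it lies.

Things in the scene. Friction and masses are not known exactly. Their poses are not given: they have to be found in the camera images.
- source_well: Grey round pot, 110 mm across (foot 124 mm across, 8 mm high), fixed to the bench. Origin centred under it; +x to the cover's hinge, -x to its pry lip. Rim face at z 62 mm, bore 58 mm wide, 33 mm deep. On the rim face a steel collar, 80 mm inside, 100 mm outside, 10 mm high (top z 72), with two notches 18 mm wide through it at +y and -y. Hinge pin along y at x 64, z 77.5 mm.
- well_seat (a point): Centre of the well's rim face, 62 mm above the bench, axes as source_well. The plug is fully home when its flange lies on this face inside the collar, spigot in the bore, ears in the notches (either way round).
- well_hinge (a joint): Opening angle of the dust cover (rad): 0 shut, lying on the collar; 1.57 upright; 2.7 lying right back at its stop. Light friction: let go below 1.3 it falls shut, beyond 1.85 it falls open by itself, softly damped, within two seconds.
- well_cover: Dust cover: aluminium disc 107 mm across, 120 g; origin on the hinge pin. Shut, its underside is 72.5 mm above the bench. Its pry lip, 24 mm wide, 3 mm thick, stands out at the well's -x to 71 mm from the well's axis. The blade goes under the lip: open space below it, and from 55 mm (pot wall) in to 50 mm (collar) a gap 10.5 mm high between rim face and cover.
- cover_lip (a point): Middle of the front edge of the pry lip, at its underside, 135 mm from the hinge pin.
- screwdriver: Screwdriver with red and blue handle, 193 mm long, 70 g, lying on the bench, tip away from the robot. Origin at bench height under its middle. Handle round, 26 mm thick, from y 4 to y 96 mm; shank round, 6.4 mm thick, its tip at y -96 mm. Axis of both 13 mm above the origin.
- shield_plug: Inner lid, steel, 360 g (varies), at first standing on the bench inside the cap. Origin centred under it, z up. Spigot 52 mm across, foot tapered, z 0 to 24; flange 76 mm across, z 24 to 32; at the flange two ears 12 mm wide reach 47 mm from the axis at +y and -y, seen beyond the cap. Head with two bayonet lugs along +y and -y, z 41 to 47 mm, hidden in the cap.
- plug_flange (a point): Centre of the underside of the plug's flange, 24 mm above the plug's origin; on well_seat when seated.
- handling_cap: Outer lid, 160 g: aluminium cup, mouth down, 72 mm across. Origin centred at its lower edge, z up; flat top at z 22; grip bar on it along y, 60 long, 12 thick, z 22 to 51 mm. Rests on the plug's flange, bar over the ears. Lifted 4.5 mm, its inner ledges catch the plug's lugs. Resting on the seated plug, turned anticlockwise (from above) 50 to 110 degrees, it lifts off freely; clockwise is blocked.
- probe: Pancake radiation probe lying on the bench, 316 mm long: round head 129 mm across at its +y, round handle along -y. Origin on the bench under its middle.
- probe_window (a point): Centre of the upward-facing round window of the probe, 36 mm above the bench, 92 mm from the probe's origin.
- tin: Bystander: shallow open tin of screws, 66 mm across, 20 mm high. Origin under its centre.
- tape: Bystander: roll of tape lying flat, 92 mm across, 24 mm high. Origin under its centre.
- hex_keys: Bystander: folding hex key set with blue body, 24 x 85 x 20 mm, lying on the bench. Origin under its centre.
Not all that is in view belongs to the job. There is more than one size of the handling_cap; the one meant has the size given above.

How it is judged:
By the outcome, as a careful person would: the job done as asked, in the order asked, and still so for the second after the job is handed in, while the arm keeps its last pose, push and grip.
It also fails if it takes over 67 s, if anything falls off the work surface, if the arm or the gripper's body presses on something with over 40 N, if the wrist force passes 120 N, or if a joint passes its speed limit or range.

### The arm

A 6-joint arm with a two-finger parallel gripper is mounted at the origin on a cart in front of the work surface, level with it; the furniture and walls round the work are solid. World frame = base frame: x ahead of the robot, y to its left, z up, the work surface at z = 0. Lengths are in m, angles in rad, forces in N, time in s.
With the tool pointing down it reaches from about 0.275 to 1 m from the base axis. Payload 8.4 kg.
Tool frame: the origin (TCP) lies between the finger pads; the fingertips stand 17 mm ahead of it and the grasp point (between the pads) lies 2 mm behind it; z points along the fingers, y is the line along which they close (so a half turn about z gives the same grasp; the last joint's range is limited). The gripper opens to 85 mm and grips with 20 to 120 N. Pads are 22 mm wide; open, the fingers measure 114 mm over their backs; the gripper's body (76 mm by 85 mm) begins 54 mm behind the grasp point. The pads swing forward as they close: fully open they stand 13 mm farther back than shut.
Start: joints at [-1.104, 0.353, 1.633, -0, 1.155, -0.002], TCP at [0.282, -0.558, 0.248] pointing down, gripper open.
Joint ranges: [-2.63, 2.63], [-0.92, 2.1], [0.06, 2.66], [-1.3, 4.44], [0, 2.69], [-3.02, 3.02]. Speed limits (rad/s): [2.22, 2.22, 2.79, 3.14, 3.14, 3.14].

### API

Orientations are given as a unit quaternion [x, y, z, w].
In Python, from workcell import telemetry, optics, order gives the robot as it stands.
- The arm moves only by the tool carry_out, never from a script. Its argument "moves" is a list of rows, each an object with "delta_pos": the shift along the world's x, y, z normalised to -1 to 1, where 1 is 20 cm, a list of three; "angular": the turn, a rotation vector about the world's x, y, z normalised to -1 to 1, where 1 is 90 degrees, a list of three; "gripper": the opening, from -1 (shut) to 1 (fully open). A call has exactly 8 rows; each row is the pose to reach, as a shift and turn from the pose commanded when the call began; what a row does not reach only later rows make up. A row lasts 1/12 s, in which the tool goes at most 41.7 mm and 7.16 degrees, less where a joint would pass 70% of its speed; a pose out of reach is approached as far as the arm can. A call with a number of a shift or a turn outside -1 to 1 is refused whole. A call with a gripper value outside its range is refused whole. The fingers move at their own pace and stop on an object; "grip_force" is the grip in N (left out, the last holds). Time passes only in rows, so rows that repeat a pose let the fingers close, or fill a call up. It gives the time, the measured TCP pose, the force, the opening and the grip force at its end, in the units of the state.
- telemetry.get_state(): the state, without advancing time (a new reading comes with each control period).
- optics.grab_frame(name): name is "side" or "top" or "wrist"; returns the picture (400x640x3 uint8, red, green, blue); there is no depth.
- optics.get_calibration(name): a dict with "fx", "fy", "cx", "cy" (pixels), "eye" and "orientation" of the camera in the world; the wrist camera has in their place "T_tool_cam" (4x4, takes a point from camera to tool coordinates, whose origin is the TCP and whose axes are the flange's). Camera axes: x right, y down, z forward; pixel columns grow to the right and rows downward; lengths in m; the calibration is good to about 2 mm. A picture is of the moment at which its call begins: read the wrist's pose just before it. get_calibration takes no time and is no camera call.
- order.hand_in(): hands the job in; it is judged then, once.
The state is a dict: "clock": time; "joints": joint angles; "joint_vel": joint speeds; "joint_torque": joint torques, N m; "ee_pos": TCP position; "tcp_rot": TCP orientation; "contact_force": force on the tool from outside, world axes, zero at the start; "moment": the same for the moment, N m; "grip_width": opening from 0.0 (shut) to 1.0 (fully open); "gripper_force": force on a finger pad.
Only numpy, scipy, OpenCV 4.12 (cv2) and the standard library are available. Lean on these libraries where they do the work, as an engineer would, in place of code of your own. Each camera call takes 0.05 s, during which the arm holds its last target. There are 200 camera calls.

## Working session

There is one attempt and no reset: what is moved stays moved. The work goes in short steps, Python scripts to look and compute and a tool call to move; the robot and the scene stay as the last step left them, time stands still between calls to the robot, and variables do not carry over. Pictures are saved under pics/ and viewed, at most 10 in all, crops included, and the job is handed in when it is done.

Besides the shell and the picture viewer there is one more tool, called after ">>>" as name([rows], argument=value, ...), one row to a line, values as JSON. carry_out: Moves the arm, as the interface text tells. Its arguments: {"type":"object","properties":{"moves":{"type":"array"},"grip_force":{"type":"number"}},"required":["moves"]}

```bash
ls; mkdir -p pics; cat > h.py <<'E'
import numpy as np,cv2
from scipy.spatial.transform import Rotation as R
from workcell import telemetry,optics,order
def cam(name,st=None):
    c=optics.get_calibration(name)
    K=np.array([[c['fx'],0,c['cx']],[0,c['fy'],c['cy']],[0,0,1]])
    if 'eye' in c:
        o=np.array(c['orientation']); Rm=o if o.shape==(3,3) else R.from_quat(o).as_matrix()
        return K,Rm,np.array(c['eye'])
    T=np.array(c['T_tool_cam']); Rt=R.from_quat(st['tcp_rot']).as_matrix()
    return K,Rt@T[:3,:3],Rt@T[:3,3]+np.array(st['ee_pos'])
def toplane(C,px,z):
    K,Rm,e=C; d=Rm@np.linalg.inv(K)@np.array([px[0],px[1],1.]); return e+d*(z-e[2])/d[2]
def proj(C,P):
    K,Rm,e=C; p=(np.atleast_2d(P)-e)@Rm; p=p@K.T; return p[:,:2]/p[:,2:]
def save(name,f):
    st=telemetry.get_state(); im=optics.grab_frame(name); cv2.imwrite(f,im[:,:,::-1]); return im,cam(name,st)
E
python3 - <<'E'
from h import *
print(telemetry.get_state())
for n in('top','side','wrist'):print(n,optics.get_calibration(n))
a=[save(n,f'pics/{n}0.png')[0] for n in('top','side')]
E
```

```text
pics
{'clock': 0.0, 'joints': array([-1.10441337e+00,  3.53672012e-01,  1.63414723e+00, -1.67988332e-05,
        1.15517827e+00, -2.40552441e-03]), 'joint_vel': array([ 0.00010992, -0.00181092,  0.00071094, -0.00082408,  0.00089252,
        0.00130661]), 'joint_torque': array([-1.69468811e-03, -6.05248117e+01, -3.42063081e+01,  1.50659880e-04,
        9.57126467e-03,  4.17275567e-05]), 'ee_pos': array([ 0.28216685, -0.55717083,  0.24754115]), 'tcp_rot': array([ 9.72654181e-01,  2.32257081e-01, -1.68973416e-04, -6.81842922e-04]), 'contact_force': array([ 0.03542537, -0.49343892,  0.37148916]), 'moment': array([ 0.00784851, -0.00076339,  0.01773225]), 'gripper_force': 0.0, 'grip_width': 1.0021162989601045}
top {'fx': 444.73786091613607, 'fy': 444.73786091613607, 'cx': 324.3630662315151, 'cy': 197.54694124665815, 'eye': array([ 0.26549093, -0.01116962,  1.36141901]), 'orientation': array([ 0.70980339, -0.69620077,  0.0723596 , -0.07904255])}
side {'fx': 487.33494364818176, 'fy': 487.33494364818176, 'cx': 326.11669358074084, 'cy': 201.07287387307252, 'eye': array([ 0.45091009, -1.10933938,  1.02231508]), 'orientation': array([ 0.90690901, -0.03348037,  0.01869802, -0.41957777])}
wrist {'fx': 336.61754445319707, 'fy': 336.61754445319707, 'cx': 318.5040758301552, 'cy': 195.8758998144233, 'T_tool_cam': array([[ 1.29722013e-03, -9.53493667e-01, -3.01410259e-01,
         7.86142483e-02],
       [ 9.99999158e-01,  1.24221140e-03,  3.74168884e-04,
        -5.77038354e-04],
       [ 1.76475980e-05, -3.01410490e-01,  9.53494476e-01,
        -1.24847450e-01],
       [ 0.00000000e+00,  0.00000000e+00,  0.00000000e+00,
         1.00000000e+00]])}
```

View pics/top0.png

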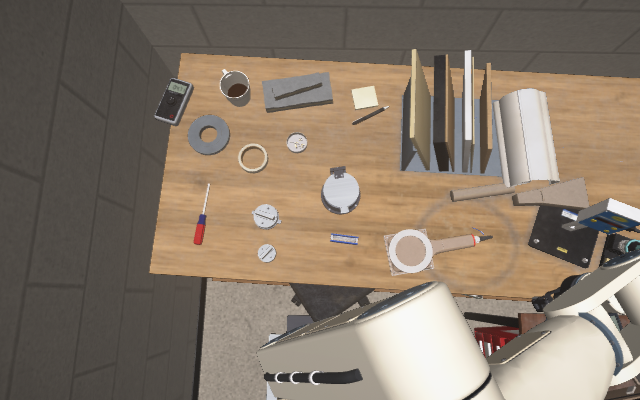

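View pics/side0.png

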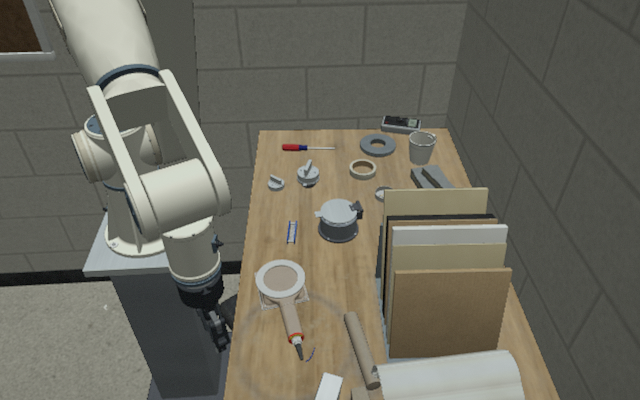

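```bash
python3 - <<'E'
from h import *
im=cv2.imread('pics/top0.png'); C=cam('top')
cv2.imwrite('pics/c1.png',cv2.resize(im[130:275,180:380],None,fx=4,fy=4,interpolation=cv2.INTER_CUBIC))
for n,p,z in[('tip',(208,184),.013),('hend',(198,244),.013),('cap',(265,214),.05),('well',(341,193),.075),('lip',(341,212),.073),('hinge',(338,172),.08),('small',(267,254),.04),('probe',(411,251),.036),('tin',(297,143),.02),('tapecen',(253,158),.02),('hex',(344,239),.02),('ph',(488,238),.01)]:print(n,toplane(C,p,z).round(3))
E
```

```text
tip [0.596 0.37  0.013]
hend [0.408 0.386 0.013]
cap [0.497 0.181 0.05 ]
well [ 0.56  -0.045  0.075]
lip [ 0.503 -0.046  0.073]
hinge [ 0.623 -0.035  0.08 ]
small [0.379 0.171 0.04 ]
probe [ 0.397 -0.256  0.036]
tin [0.733 0.095 0.02 ]
tapecen [0.681 0.232 0.02 ]
hex [ 0.43  -0.057  0.02 ]
ph [ 0.443 -0.495  0.01 ]
```

View pics/c1.png

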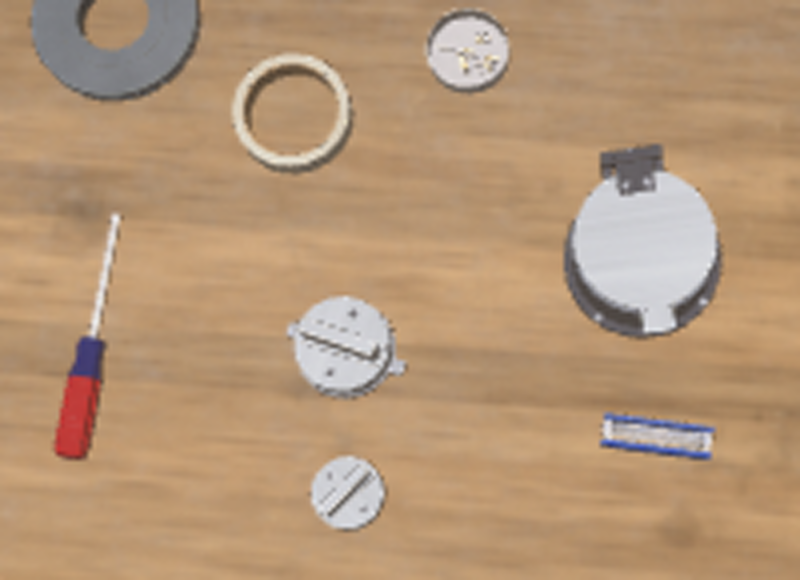

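The candidates for the cap are (265,216), about 72–76 mm wide with ears showing beyond it, and (267,254), about 54 mm wide with no ears. The first fits the given size and the plug nested inside. The enlarged crop confirms it, with ears at crop pixels (292,330) and (398,367). The well's lip faces the robot, and the screwdriver is at (203,214) with its tip away from the robot.

>>> carry_out([
  {"delta_pos":[1,1,0],"angular":[0,0,-0.35],"gripper":1},
  {"delta_pos":[1,1,0],"angular":[0,0,-0.35],"gripper":1},
  {"delta_pos":[1,1,0],"angular":[0,0,-0.35],"gripper":1},
  {"delta_pos":[1,1,0],"angular":[0,0,-0.35],"gripper":1},
  {"delta_pos":[1,1,0],"angular":[0,0,-0.35],"gripper":1},
  {"delta_pos":[1,1,0],"angular":[0,0,-0.35],"gripper":1},
  {"delta_pos":[1,1,0],"angular":[0,0,-0.35],"gripper":1},
  {"delta_pos":[1,1,0],"angular":[0,0,-0.35],"gripper":1},
])

```text
clock: 0.77
ee_pos: [0.4865, -0.3527, 0.2481]
tcp_rot: [0.999, -0.039, 0.001, -0.001]
contact_force: [-0.5, 0.0, 0.2]
grip_width: 1.003
gripper_force: 0.0
```

>>> carry_out([
  {"delta_pos":[0,1,0],"angular":[0,0,0],"gripper":1},
  {"delta_pos":[0,1,0],"angular":[0,0,0],"gripper":1},
  {"delta_pos":[0,1,0],"angular":[0,0,0],"gripper":1},
  {"delta_pos":[0,1,0],"angular":[0,0,0],"gripper":1},
  {"delta_pos":[0,1,0],"angular":[0,0,0],"gripper":1},
  {"delta_pos":[0,1,0],"angular":[0,0,0],"gripper":1},
  {"delta_pos":[0,1,0],"angular":[0,0,0],"gripper":1},
  {"delta_pos":[0,1,0],"angular":[0,0,0],"gripper":1},
])

```text
clock: 1.43
ee_pos: [0.4825, -0.1579, 0.2483]
tcp_rot: [0.999, -0.04, 0.0, 0.0]
contact_force: [0.4, -1.3, -0.5]
grip_width: 0.995
gripper_force: 0.0
```

```bash
python3 - <<'E'
from h import *
s=telemetry.get_state();print(s['clock'],s['ee_pos'],s['tcp_rot'],s['joints'])
im,C=save('wrist','pics/w1.png')
import pickle;pickle.dump(C,open('w1.pkl','wb'))
E
```

```text
1.4333 [ 0.48248752 -0.15794404  0.24832116] [ 9.99196689e-01 -4.00737742e-02  7.44722237e-05  2.50711749e-04] [-3.19030876e-01  1.69797184e-01  1.88042182e+00 -4.97142373e-04
  1.09109245e+00  1.33216385e+00]
```

>>> carry_out([
  {"delta_pos":[0,1,0],"angular":[0,0,0],"gripper":1},
  {"delta_pos":[0,1,0],"angular":[0,0,0],"gripper":1},
  {"delta_pos":[0,1,0],"angular":[0,0,0],"gripper":1},
  {"delta_pos":[0,1,0],"angular":[0,0,0],"gripper":1},
  {"delta_pos":[0,1,0],"angular":[0,0,0],"gripper":1},
  {"delta_pos":[0,1,0],"angular":[0,0,0],"gripper":1},
  {"delta_pos":[0,1,0],"angular":[0,0,0],"gripper":1},
  {"delta_pos":[0,1,0],"angular":[0,0,0],"gripper":1},
])

```text
clock: 2.15
ee_pos: [0.4827, 0.0413, 0.2481]
tcp_rot: [0.999, -0.041, -0.0, 0.0]
contact_force: [-0.3, 0.0, 0.0]
grip_width: 1.0
gripper_force: 0.0
```

>>> carry_out([
  {"delta_pos":[0,1,0],"angular":[0,0,0],"gripper":1},
  {"delta_pos":[0,1,0],"angular":[0,0,0],"gripper":1},
  {"delta_pos":[0,1,0],"angular":[0,0,0],"gripper":1},
  {"delta_pos":[0,1,0],"angular":[0,0,0],"gripper":1},
  {"delta_pos":[0,1,0],"angular":[0,0,0],"gripper":1},
  {"delta_pos":[0,1,0],"angular":[0,0,0],"gripper":1},
  {"delta_pos":[0,1,0],"angular":[0,0,0],"gripper":1},
  {"delta_pos":[0,1,0],"angular":[0,0,0],"gripper":1},
])

```text
clock: 2.82
ee_pos: [0.4829, 0.2408, 0.2479]
tcp_rot: [0.999, -0.041, -0.0, 0.0]
contact_force: [-1.2, -0.3, 0.3]
grip_width: 1.001
gripper_force: 0.0
```

```bash
python3 - <<'E'
from h import *
s=telemetry.get_state();print(s['clock'],s['ee_pos'],s['tcp_rot'],s['joints'])
im,C=save('wrist','pics/w2.png')
import pickle;pickle.dump(C,open('w2.pkl','wb'))
E
```

```text
2.8167 [0.48285521 0.24077872 0.24792921] [ 9.99153842e-01 -4.11254570e-02 -2.74886738e-04  4.70562792e-04] [ 4.60130638e-01  2.21340007e-01  1.81606394e+00 -6.28028643e-04
  1.10512317e+00  2.11348336e+00]
```

View pics/w1.png

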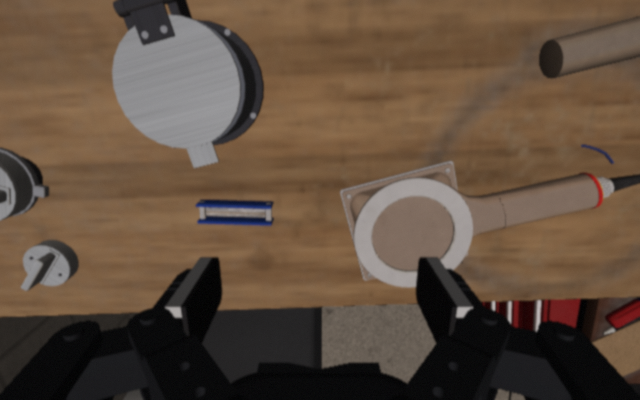

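View pics/w2.png

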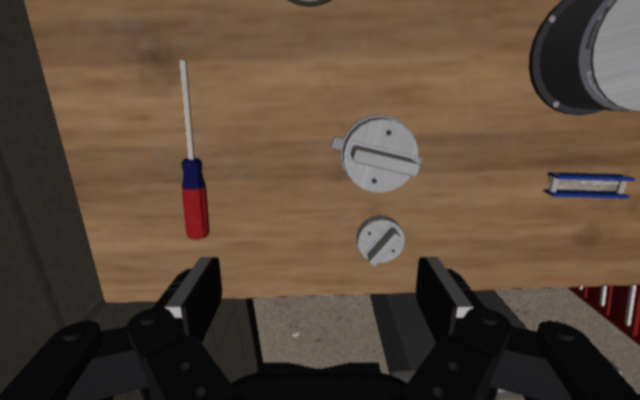

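```bash
python3 - <<'E'
from h import *
import pickle
A=pickle.load(open('w1.pkl','rb'));B=pickle.load(open('w2.pkl','rb'))
def f(C,n,p,z):print(n,toplane(C,p,z).round(4))
f(B,'tip',(183,61),.013);f(B,'butt',(198,238),.013);f(B,'junc',(192,160),.013)
f(B,'bar1',(354,152),.051);f(B,'bar2',(419,169),.051);f(B,'captop',(380.5,153.5),.022+.024+.008)
f(B,'earL',(337,144),.032);f(A,'earR',(44,191),.032)
f(A,'cover',(179,83),.0765);f(A,'lip',(204.5,163.5),.074);f(A,'hinge',(157,29),.08);f(A,'win',(413,233),.036);f(A,'hex',(235,212),.02)
# disc size check
f(A,'cL',(113,80),.0765);f(A,'cR',(240,92),.0765)
E
```

```text
tip [0.5984 0.3676 0.013 ]
butt [0.4073 0.389  0.013 ]
junc [0.4991 0.378  0.013 ]
bar1 [0.5007 0.2061 0.051 ]
bar2 [0.4788 0.1435 0.051 ]
captop [0.4977 0.1812 0.054 ]
earL [0.5067 0.2211 0.032 ]
earR [0.4812 0.1346 0.032 ]
cover [ 0.5748 -0.0472  0.0765]
lip [ 0.5049 -0.0552  0.074 ]
hinge [ 0.6159 -0.0394  0.08  ]
win [ 0.4038 -0.2538  0.036 ]
hex [ 0.4377 -0.0597  0.02  ]
cL [0.5814 0.0072 0.0765]
cR [ 0.5636 -0.0969  0.0765]
```

>>> carry_out([
  {"delta_pos":[-0.148,0.715,-0.5],"angular":[0,0,-0.02],"gripper":0.2},
  {"delta_pos":[-0.148,0.715,-0.7],"angular":[0,0,-0.02],"gripper":0.2},
  {"delta_pos":[-0.148,0.715,-0.7],"angular":[0,0,-0.02],"gripper":0.2},
  {"delta_pos":[-0.148,0.715,-0.7],"angular":[0,0,-0.02],"gripper":0.2},
  {"delta_pos":[-0.148,0.715,-0.7],"angular":[0,0,-0.02],"gripper":0.2},
  {"delta_pos":[-0.148,0.715,-0.7],"angular":[0,0,-0.02],"gripper":0.2},
  {"delta_pos":[-0.148,0.715,-0.7],"angular":[0,0,-0.02],"gripper":0.2},
  {"delta_pos":[-0.148,0.715,-0.7],"angular":[0,0,-0.02],"gripper":0.2},
])

```text
clock: 3.53
ee_pos: [0.4537, 0.384, 0.1087]
tcp_rot: [0.998, -0.057, 0.0, 0.0]
contact_force: [-0.3, -0.3, 0.8]
grip_width: 0.602
gripper_force: 0.0
```

```bash
python3 - <<'E'
from h import *
s=telemetry.get_state();print(s['clock'],s['ee_pos'],s['tcp_rot'],s['grip_width'])
im,C=save('wrist','pics/w3.png')
# red/blue handle mask axis at z .013
hsv=cv2.cvtColor(im,cv2.COLOR_RGB2HSV)
m=(hsv[:,:,1]>150)&(hsv[:,:,2]>40)&((hsv[:,:,0]<8)|(hsv[:,:,0]>170)|((hsv[:,:,0]>105)&(hsv[:,:,0]<135)))
n,l,stt,c=cv2.connectedComponentsWithStats(m.astype(np.uint8)); 
for i in np.argsort(-stt[1:,4])[:4]+1: print(stt[i],c[i].round(1),toplane(C,c[i],.013).round(4))
print(proj(C,[[.4533,.3838,.013],[.4984,.3787,.013],[.5984,.3676,.013]]))
E
```

```text
3.5333 [0.45366116 0.38403002 0.10871706] [ 9.98386158e-01 -5.67893951e-02  7.83065610e-05  1.92557958e-04] 0.6015521453777652
[ 302  186   37   84 2851] [320.  227.4] [0.4387 0.3858 0.013 ]
[ 304  140   33   49 1307] [319.7 164.8] [0.4836 0.381  0.013 ]
[[320.57702909 207.77595161]
 [320.72379725 142.37586789]
 [320.75787165 -36.17866589]]
```

>>> carry_out([
  {"delta_pos":[0,0,-0.2],"angular":[0,0,0],"gripper":0.2},
  {"delta_pos":[0,0,-0.35],"angular":[0,0,0],"gripper":0.2},
  {"delta_pos":[0,0,-0.44],"angular":[0,0,0],"gripper":0.2},
  {"delta_pos":[0,0,-0.44],"angular":[0,0,0],"gripper":-1},
  {"delta_pos":[0,0,-0.44],"angular":[0,0,0],"gripper":-1},
  {"delta_pos":[0,0,-0.44],"angular":[0,0,0],"gripper":-1},
  {"delta_pos":[0,0,-0.44],"angular":[0,0,0],"gripper":-1},
  {"delta_pos":[0,0,-0.44],"angular":[0,0,0],"gripper":-1},
], grip_force=70)

```text
clock: 4.25
ee_pos: [0.4538, 0.386, 0.0221]
tcp_rot: [0.998, -0.056, 0.001, -0.001]
contact_force: [-0.5, 0.7, -0.3]
grip_width: 0.274
gripper_force: 68.6
```

>>> carry_out([
  {"delta_pos":[0,0,0.2],"angular":[0,0,0],"gripper":-1},
  {"delta_pos":[0,0,0.4],"angular":[0,0,0],"gripper":-1},
  {"delta_pos":[-0.1,-0.1,0.6],"angular":[0,0,0],"gripper":-1},
  {"delta_pos":[-0.2,-0.2,0.64],"angular":[0,0,0],"gripper":-1},
  {"delta_pos":[-0.3,-0.35,0.64],"angular":[0,0,0],"gripper":-1},
  {"delta_pos":[-0.4,-0.5,0.64],"angular":[0,0,0.05],"gripper":-1},
  {"delta_pos":[-0.45,-0.65,0.64],"angular":[0,0,0.1],"gripper":-1},
  {"delta_pos":[-0.5,-0.8,0.64],"angular":[0,0,0.15],"gripper":-1},
])

```text
clock: 4.92
ee_pos: [0.3518, 0.2244, 0.1492]
tcp_rot: [0.998, 0.064, 0.001, -0.0]
contact_force: [0.5, -0.5, -0.6]
grip_width: 0.27
gripper_force: 69.0
```

>>> carry_out([
  {"delta_pos":[0,-0.17,0],"angular":[0,0,0],"gripper":-1},
  {"delta_pos":[0,-0.34,0],"angular":[0,0,0],"gripper":-1},
  {"delta_pos":[0,-0.51,0],"angular":[0,0,0],"gripper":-1},
  {"delta_pos":[0,-0.68,0],"angular":[0,0,0],"gripper":-1},
  {"delta_pos":[0,-0.8,0],"angular":[0,0,0],"gripper":-1},
  {"delta_pos":[0,-0.9,0],"angular":[0,0,0],"gripper":-1},
  {"delta_pos":[0,-1,0],"angular":[0,0,0],"gripper":-1},
  {"delta_pos":[0,-1,0],"angular":[0,0,0],"gripper":-1},
])

```text
clock: 5.58
ee_pos: [0.3529, 0.0232, 0.1491]
tcp_rot: [0.998, 0.061, 0.001, 0.0]
contact_force: [0.7, -0.1, -1.0]
grip_width: 0.277
gripper_force: 69.1
```

>>> carry_out([
  {"delta_pos":[0,-0.1,0],"angular":[0,0,0],"gripper":-1},
  {"delta_pos":[0,-0.2,0],"angular":[0,0,0],"gripper":-1},
  {"delta_pos":[-0.02,-0.3,0],"angular":[0,0,0],"gripper":-1},
  {"delta_pos":[-0.04,-0.4,0],"angular":[0,0,0],"gripper":-1},
  {"delta_pos":[-0.06,-0.47,0],"angular":[0,0,0],"gripper":-1},
  {"delta_pos":[-0.07,-0.5,0],"angular":[0,0,0],"gripper":-1},
  {"delta_pos":[-0.07,-0.5,0],"angular":[0,0,0],"gripper":-1},
  {"delta_pos":[-0.07,-0.5,0],"angular":[0,0,0],"gripper":-1},
])

```text
clock: 6.25
ee_pos: [0.3391, -0.0743, 0.1486]
tcp_rot: [0.998, 0.061, 0.0, -0.0]
contact_force: [0.4, -0.5, -1.3]
grip_width: 0.281
gripper_force: 69.2
```

```bash
python3 - <<'E'
from h import *
import pickle
s=telemetry.get_state();print(s['clock'],s['ee_pos'],s['tcp_rot'],s['grip_width'],s['contact_force'],s['joints'])
im,C=save('wrist','pics/w4.png');pickle.dump((C,s),open('w4.pkl','wb'))
a,D=save('side','pics/s4.png');
cv2.imwrite('pics/w4c.png',np.hstack([im[0:400,120:520],cv2.resize(a[160:260,230:330],(400,400),interpolation=cv2.INTER_CUBIC)])[:,:,::-1])
E
```

```text
6.25 [ 0.33906478 -0.07428108  0.14861845] [ 9.98134906e-01  6.10452034e-02  4.38554291e-04 -2.20388160e-05] 0.28074661370511206 [ 0.3953417  -0.46009114 -1.28642614] [-2.20258855e-01  5.90841671e-02  2.28392101e+00  3.99375435e-04
  7.97757135e-01  1.22809233e+00]
```

View pics/w4c.png

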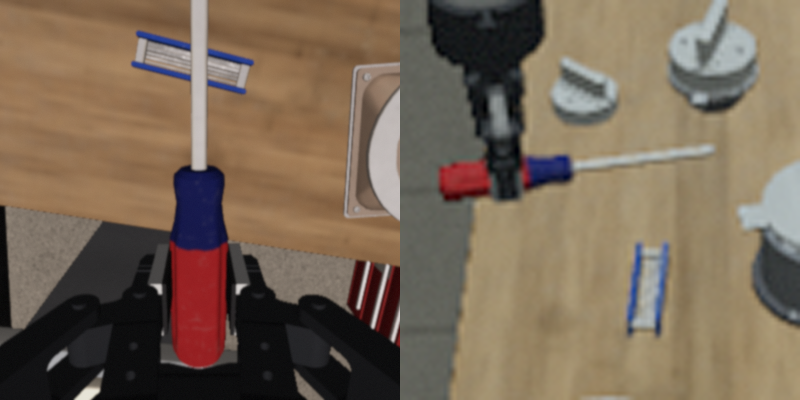

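```bash
cat >> h.py <<'E'
def tovplane(C,px,p0,yaw):
    K,Rm,e=C; d=Rm@np.linalg.inv(K)@np.array([px[0],px[1],1.]); n=np.array([-np.sin(yaw),np.cos(yaw),0]); return e+d*(n@(np.array(p0)-e))/(n@d)
E
python3 - <<'E'
from h import *
D=cam('side');p=[.339,-.0743,0]
for px in[(308.2,197.5),(272.75,201.4),(240,205.5)]:
    q=tovplane(D,px,p,np.radians(7));print(q.round(4),np.hypot(*(q[:2]-p[:2])).round(4))
im=cv2.imread('pics/side0.png'); 
print(proj(D,[[.5045,-.0555,.0725],[.575,-.0465,.0765],[.484,-.0565,.14]]))
cv2.imwrite('pics/c5.png',cv2.resize(im[190:250,300:380],None,fx=8,fy=8,interpolation=cv2.INTER_CUBIC))
E
```

```text
[ 0.4862 -0.0562  0.1414] 0.1483
[ 0.3869 -0.0684  0.1432] 0.0483
[ 0.2971 -0.0794  0.1431] 0.0422
[[314.90928378 215.221986  ]
 [338.74960611 211.02742066]
 [307.44789899 197.98696593]]
```

View pics/c5.png

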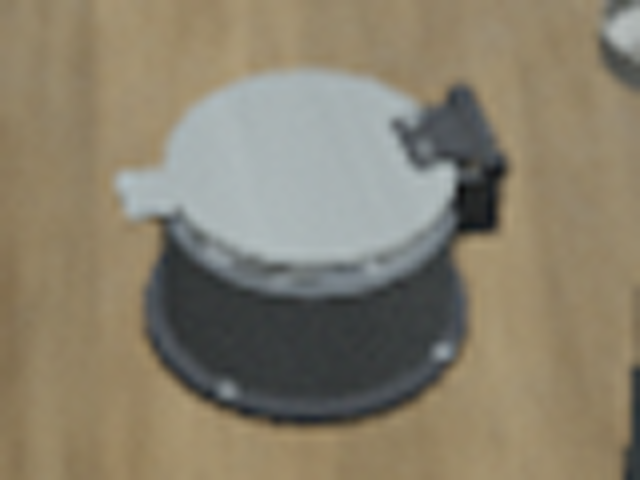

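The tip is at side pixel (308,197), 147 mm ahead of the TCP, and sits 8 mm below it. The lip edge is at side pixel (315,214), which matches the wrist measurement to 1 px.

>>> carry_out([
  {"delta_pos":[0,0,-0.1],"angular":[0,0,0],"gripper":-1},
  {"delta_pos":[0,0,-0.2],"angular":[0,0,0],"gripper":-1},
  {"delta_pos":[0,0,-0.3],"angular":[0,0,0],"gripper":-1},
  {"delta_pos":[0,0,-0.388],"angular":[0,0,0],"gripper":-1},
  {"delta_pos":[0.0,0.0,-0.388],"angular":[0,0,0],"gripper":-1},
  {"delta_pos":[0.07,0.009,-0.388],"angular":[0,0,0],"gripper":-1},
  {"delta_pos":[0.149,0.018,-0.388],"angular":[0,0,0],"gripper":-1},
  {"delta_pos":[0.149,0.018,-0.388],"angular":[0,0,0],"gripper":-1},
])

```text
clock: 7.02
ee_pos: [0.3724, -0.0707, 0.0718]
tcp_rot: [0.998, 0.062, 0.002, 0.0]
contact_force: [1.1, -0.6, -0.1]
grip_width: 0.273
gripper_force: 69.2
```

```bash
python3 - <<'E'
from h import *
s=telemetry.get_state();print(s['clock'],s['ee_pos'],s['tcp_rot'],s['contact_force'])
im,C=save('wrist','pics/w6.png')
a,D=save('side','pics/s6.png')
cv2.imwrite('pics/c6.png',np.hstack([cv2.resize(a[170:250,290:370],(400,400),interpolation=cv2.INTER_CUBIC),cv2.resize(im[0:200,220:420],(400,400))])[:,:,::-1])
th=np.radians(np.linspace(0,118,25));S=np.linspace(124,100,25);b=5
x=-S*np.cos(th)-b*np.sin(th);z=S*np.sin(th)-b*np.cos(th)
x-=x[0];z-=z[0]
z=z+6*np.cos(th/2)  # gap
for k in range(3):
    i=8*k; x0,z0=(x[i],z[i]) if k else (0,0)
    print(np.c_[(x[i+1:i+9]-x0)*.9925,(x[i+1:i+9]-x0)*.122,z[i+1:i+9]-z0].round(0)/200)
    print(np.c_[(x[i+1:i+9]-x0),z[i+1:i+9]-z0].round(0).tolist())
E
```

```text
7.0167 [ 0.37238127 -0.07071243  0.07180115] [9.98069544e-01 6.20739544e-02 1.95655853e-03 4.25064515e-04] [ 1.06166077 -0.64165892 -0.1216041 ]
[[0.005 0.    0.085]
 [0.015 0.    0.135]
 [0.03  0.005 0.185]
 [0.045 0.005 0.235]
 [0.07  0.01  0.28 ]
 [0.095 0.01  0.325]
 [0.12  0.015 0.365]
 [0.155 0.02  0.4  ]]
[[1.0, 17.0], [3.0, 27.0], [6.0, 37.0], [9.0, 47.0], [14.0, 56.0], [19.0, 65.0], [25.0, 73.0], [31.0, 80.0]]
[[0.035 0.005 0.035]
 [0.07  0.01  0.065]
 [0.11  0.015 0.095]
 [0.155 0.02  0.115]
 [0.195 0.025 0.135]
 [0.24  0.03  0.15 ]
 [0.285 0.035 0.165]
 [0.33  0.04  0.17 ]]
[[7.0, 7.0], [15.0, 13.0], [23.0, 19.0], [31.0, 23.0], [40.0, 27.0], [49.0, 30.0], [58.0, 33.0], [67.0, 34.0]]
[[ 0.045  0.005  0.005]
 [ 0.09   0.01   0.005]
 [ 0.135  0.015 -0.   ]
 [ 0.18   0.02  -0.01 ]
 [ 0.225  0.025 -0.02 ]
 [ 0.265  0.03  -0.04 ]
 [ 0.305  0.035 -0.055]
 [ 0.34   0.04  -0.08 ]]
[[9.0, 1.0], [18.0, 1.0], [27.0, -0.0], [36.0, -2.0], [45.0, -4.0], [53.0, -8.0], [61.0, -11.0], [69.0, -16.0]]
```

View pics/c6.png

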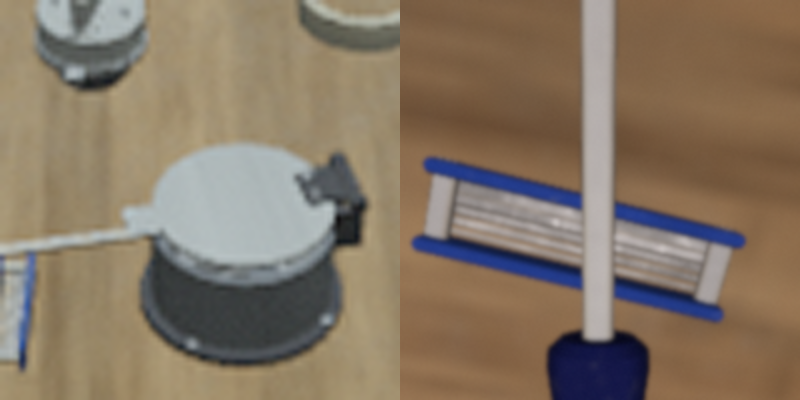

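>>> carry_out([
  {"delta_pos":[0,0,0.05],"angular":[0,0,0],"gripper":-1},
  {"delta_pos":[0.015,0.0,0.135],"angular":[0,0,0],"gripper":-1},
  {"delta_pos":[0.03,0.005,0.185],"angular":[0,0,0],"gripper":-1},
  {"delta_pos":[0.045,0.005,0.235],"angular":[0,0,0],"gripper":-1},
  {"delta_pos":[0.07,0.01,0.28],"angular":[0,0,0],"gripper":-1},
  {"delta_pos":[0.095,0.01,0.325],"angular":[0,0,0],"gripper":-1},
  {"delta_pos":[0.12,0.015,0.365],"angular":[0,0,0],"gripper":-1},
  {"delta_pos":[0.155,0.02,0.4],"angular":[0,0,0],"gripper":-1},
])

```text
clock: 7.78
ee_pos: [0.3985, -0.0667, 0.1513]
tcp_rot: [0.998, 0.062, -0.001, -0.0]
contact_force: [-0.6, 0.5, -1.5]
grip_width: 0.275
gripper_force: 69.1
```

```bash
python3 - <<'E'
from h import *
s=telemetry.get_state();print(s['clock'],s['ee_pos'],s['contact_force'],s['moment'],s['tcp_rot'])
a,D=save('side','pics/s7.png')
cv2.imwrite('pics/c7.png',cv2.resize(a[150:250,290:390],(600,600),interpolation=cv2.INTER_CUBIC)[:,:,::-1])
b=cv2.imread('pics/side0.png')[:,:,::-1]
d=np.abs(a.astype(int)-b).sum(2)>60
# lip open at 56deg: expected lip pos
y=np.radians(7);u=np.array([np.cos(y),np.sin(y),0]);pin=np.array([.6385,-.039,.0775])
for t in(0,45,56,65):
    t=np.radians(t);P=pin+u*(-.135*np.cos(t))+np.array([0,0,.135*np.sin(t)]);q=proj(D,P)[0];print(q.round(),a[int(q[1]),int(q[0])],b[int(q[1]),int(q[0])])
q=proj(D,[.55,-.05,.0775])[0].astype(int);print(q,a[q[1],q[0]],b[q[1],q[0]])
E
```

```text
7.7833 [ 0.39850838 -0.06670777  0.1513338 ] [-0.60316419  0.50407038 -1.49641205] [-0.07428555  0.2341696  -0.03444625] [ 9.98105390e-01  6.15242041e-02 -6.23715795e-04 -1.18503245e-04]
[315. 214.] [162 145 114] [161 157 144]
[329. 187.] [166 149 118] [159 141 111]
[336. 181.] [169 152 121] [162 148 117]
[342. 177.] [152 136 110] [147 132 106]
[330 211] [67 73 72] [174 184 185]
```

View pics/c7.png

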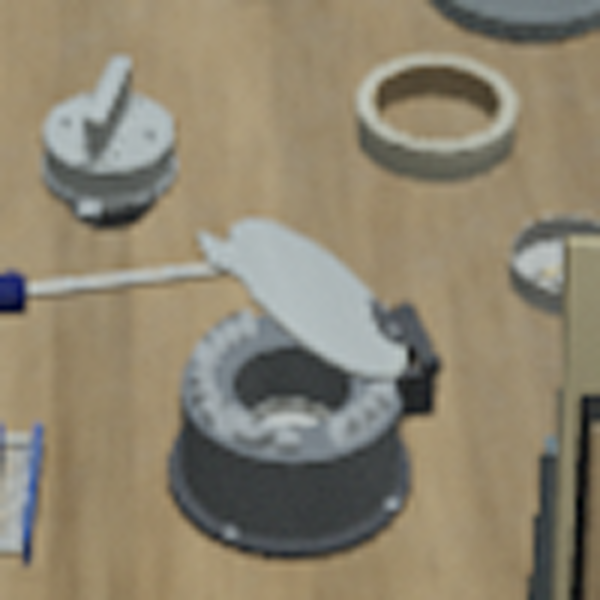

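The cover is lifted to about 38°, with the shank tip well under it (crop pixel (225,268)). I'll continue the arc.

>>> carry_out([
  {"delta_pos":[0.035,0.005,0.035],"angular":[0,0,0],"gripper":-1},
  {"delta_pos":[0.07,0.01,0.065],"angular":[0,0,0],"gripper":-1},
  {"delta_pos":[0.11,0.015,0.095],"angular":[0,0,0],"gripper":-1},
  {"delta_pos":[0.155,0.02,0.115],"angular":[0,0,0],"gripper":-1},
  {"delta_pos":[0.195,0.025,0.135],"angular":[0,0,0],"gripper":-1},
  {"delta_pos":[0.24,0.03,0.15],"angular":[0,0,0],"gripper":-1},
  {"delta_pos":[0.285,0.035,0.165],"angular":[0,0,0],"gripper":-1},
  {"delta_pos":[0.33,0.04,0.17],"angular":[0,0,0],"gripper":-1},
])

```text
clock: 8.5
ee_pos: [0.4668, -0.0589, 0.185]
tcp_rot: [0.998, 0.062, 0.0, 0.0]
contact_force: [-0.1, 0.3, -0.8]
grip_width: 0.277
gripper_force: 69.1
```

>>> carry_out([
  {"delta_pos":[0.045,0.005,0.005],"angular":[0,0,0],"gripper":-1},
  {"delta_pos":[0.09,0.01,0.005],"angular":[0,0,0],"gripper":-1},
  {"delta_pos":[0.135,0.015,0],"angular":[0,0,0],"gripper":-1},
  {"delta_pos":[0.18,0.02,-0.01],"angular":[0,0,0],"gripper":-1},
  {"delta_pos":[0.225,0.025,-0.02],"angular":[0,0,0],"gripper":-1},
  {"delta_pos":[0.265,0.03,-0.03],"angular":[0,0,0],"gripper":-1},
  {"delta_pos":[0.305,0.035,-0.04],"angular":[0,0,0],"gripper":-1},
  {"delta_pos":[0.36,0.04,-0.05],"angular":[0,0,0],"gripper":-1},
])

```text
clock: 9.17
ee_pos: [0.5378, -0.0508, 0.1742]
tcp_rot: [0.998, 0.062, -0.001, -0.0]
contact_force: [-0.5, -0.7, -0.3]
grip_width: 0.28
gripper_force: 69.1
```

```bash
python3 - <<'E'
from h import *
s=telemetry.get_state();print(s['clock'],s['ee_pos'],s['contact_force'],s['moment'],s['tcp_rot'],s['joints'])
D=cam('side');C=cam('top')
a,_=save('side','pics/s8.png');t8,_=save('top','pics/t8.png')
b=cv2.imread('pics/side0.png')[:,:,::-1]
y=np.radians(7);u=np.array([np.cos(y),np.sin(y),0]);v=np.array([-np.sin(y),np.cos(y),0]);pin=np.array([.6385,-.039,.0775])
for dg in range(75,160,8):
    t=np.radians(dg);o=[]
    for s_ in(.06,.09,.115):
        P=pin+u*(-s_*np.cos(t)-.03*0)+np.array([0,0,s_*np.sin(t)]);q=proj(D,P)[0].round().astype(int);q2=proj(C,P)[0].round().astype(int);o+=[a[q[1],q[0]].tolist(),t8[q2[1],q2[0]].tolist()]
    print(dg,o)
E
```

```text
9.1667 [ 0.53782928 -0.05084048  0.17417507] [-0.53980997 -0.6802817  -0.26022654] [0.03000228 0.01092804 0.0496475 ] [ 9.98104294e-01  6.15431013e-02 -5.08989499e-04 -7.39337404e-05] [-9.70166831e-02  3.08919643e-01  1.88327625e+00 -1.81432436e-05
  9.50425316e-01  1.35062615e+00]
75 [[154, 137, 109], [196, 187, 171], [127, 113, 88], [196, 187, 171], [160, 144, 117], [205, 194, 178]]
83 [[146, 143, 130], [218, 207, 189], [132, 124, 109], [226, 219, 201], [86, 85, 74], [230, 222, 206]]
91 [[135, 141, 137], [229, 222, 205], [168, 171, 164], [238, 232, 220], [100, 101, 87], [239, 238, 228]]
99 [[138, 143, 139], [238, 232, 220], [127, 130, 123], [239, 238, 232], [138, 144, 139], [239, 238, 235]]
107 [[137, 143, 139], [239, 237, 225], [116, 120, 115], [239, 238, 234], [138, 144, 140], [239, 238, 232]]
115 [[138, 144, 139], [239, 238, 231], [142, 148, 143], [239, 238, 234], [138, 144, 139], [239, 236, 223]]
123 [[138, 143, 140], [239, 238, 233], [140, 145, 141], [239, 238, 230], [155, 144, 120], [232, 225, 209]]
131 [[140, 145, 140], [239, 238, 234], [156, 163, 159], [239, 237, 225], [145, 129, 101], [158, 151, 144]]
139 [[141, 146, 142], [239, 238, 235], [136, 130, 104], [239, 233, 220], [150, 135, 109], [161, 137, 114]]
147 [[140, 145, 141], [239, 238, 234], [146, 140, 112], [237, 230, 217], [146, 133, 108], [156, 132, 108]]
155 [[108, 113, 110], [239, 238, 234], [146, 140, 113], [232, 225, 210], [149, 145, 121], [157, 130, 105]]
```

>>> carry_out([
  {"delta_pos":[-0.12,-0.015,0],"angular":[0,0,0],"gripper":-1},
  {"delta_pos":[-0.28,-0.03,0],"angular":[0,0,0],"gripper":-1},
  {"delta_pos":[-0.44,-0.05,0],"angular":[0,0,0],"gripper":-1},
  {"delta_pos":[-0.58,-0.04,0],"angular":[0,0,0],"gripper":-1},
  {"delta_pos":[-0.67,0.04,0],"angular":[0,0,0],"gripper":-1},
  {"delta_pos":[-0.7,0.16,0],"angular":[0,0,0],"gripper":-1},
  {"delta_pos":[-0.7,0.32,0],"angular":[0,0,0],"gripper":-1},
  {"delta_pos":[-0.69,0.5,0],"angular":[0,0,0],"gripper":-1},
])

```text
clock: 9.93
ee_pos: [0.3986, 0.0493, 0.175]
tcp_rot: [0.998, 0.06, 0.0, 0.0]
contact_force: [0.4, -0.6, -1.5]
grip_width: 0.275
gripper_force: 69.1
```

>>> carry_out([
  {"delta_pos":[0.02,0.17,0],"angular":[0,0,0],"gripper":-1},
  {"delta_pos":[0.05,0.34,0],"angular":[0,0,0],"gripper":-1},
  {"delta_pos":[0.08,0.5,0],"angular":[0,0,0],"gripper":-1},
  {"delta_pos":[0.12,0.65,0],"angular":[0,0,0],"gripper":-1},
  {"delta_pos":[0.15,0.8,0],"angular":[0,0,0],"gripper":-1},
  {"delta_pos":[0.18,0.9,0],"angular":[0,0,0],"gripper":-1},
  {"delta_pos":[0.2,0.97,0],"angular":[0,0,0],"gripper":-1},
  {"delta_pos":[0.2,1,0],"angular":[0,0,0],"gripper":-1},
])

```text
clock: 10.6
ee_pos: [0.4402, 0.2506, 0.1747]
tcp_rot: [0.998, 0.062, 0.0, -0.0]
contact_force: [1.0, -0.1, -0.3]
grip_width: 0.275
gripper_force: 69.1
```

>>> carry_out([
  {"delta_pos":[0,0.1,0],"angular":[0,0,0],"gripper":-1},
  {"delta_pos":[0,0.2,-0.1],"angular":[0,0,0],"gripper":-1},
  {"delta_pos":[0,0.28,-0.2],"angular":[0,0,0],"gripper":-1},
  {"delta_pos":[0,0.3,-0.3],"angular":[0,0,0],"gripper":-1},
  {"delta_pos":[0,0.3,-0.4],"angular":[0,0,0],"gripper":-1},
  {"delta_pos":[0,0.3,-0.46],"angular":[0,0,0],"gripper":-1},
  {"delta_pos":[0,0.3,-0.5],"angular":[0,0,0],"gripper":-1},
  {"delta_pos":[0,0.3,-0.5],"angular":[0,0,0],"gripper":-1},
])

```text
clock: 11.27
ee_pos: [0.4388, 0.3077, 0.0734]
tcp_rot: [0.998, 0.061, -0.001, 0.001]
contact_force: [-0.3, 0.2, -1.0]
grip_width: 0.275
gripper_force: 69.1
```

```bash
python3 - <<'E'
from h import *
s=telemetry.get_state();print(s['clock'],s['ee_pos'],s['contact_force'],s['tcp_rot'])
D=cam('side');C=cam('top')
a,_=save('side','pics/s9.png');t8,_=save('top','pics/t9.png')
y=np.radians(7);u=np.array([np.cos(y),np.sin(y),0]);pin=np.array([.6385,-.039,.0775])
for dg in range(75,176,8):
    t=np.radians(dg);o=[]
    for s_ in(.06,.09,.115):
        P=pin+u*(-s_*np.cos(t)-.03*0)+np.array([0,0,s_*np.sin(t)]);q=proj(D,P)[0].round().astype(int);q2=proj(C,P)[0].round().astype(int);o+=[a[q[1],q[0]].tolist(),t8[q2[1],q2[0]].tolist()]
    print(dg,o)
E
```

```text
11.2667 [0.43879116 0.30772599 0.07341801] [-0.3251801   0.21204297 -0.95261857] [ 9.98123564e-01  6.12160252e-02 -1.16551562e-03  7.68506120e-04]
75 [[152, 135, 107], [93, 89, 92], [152, 133, 103], [93, 89, 92], [157, 140, 113], [97, 86, 78]]
83 [[158, 144, 118], [190, 195, 205], [161, 143, 112], [194, 195, 199], [85, 85, 75], [196, 198, 202]]
91 [[157, 141, 114], [196, 197, 201], [157, 140, 110], [195, 196, 201], [103, 102, 89], [193, 194, 199]]
99 [[172, 179, 178], [194, 195, 200], [154, 138, 108], [196, 198, 202], [101, 101, 89], [195, 196, 200]]
107 [[174, 184, 185], [193, 194, 198], [155, 139, 110], [195, 195, 201], [146, 130, 104], [196, 198, 202]]
115 [[174, 184, 185], [196, 197, 202], [175, 186, 187], [195, 197, 201], [157, 142, 113], [200, 201, 207]]
123 [[172, 181, 183], [190, 191, 196], [173, 182, 184], [198, 199, 203], [147, 131, 104], [198, 200, 205]]
131 [[174, 184, 186], [194, 195, 200], [177, 187, 187], [197, 199, 203], [168, 175, 172], [196, 197, 202]]
139 [[175, 185, 185], [195, 196, 201], [128, 123, 95], [201, 203, 208], [175, 186, 187], [197, 199, 204]]
147 [[175, 184, 185], [196, 198, 203], [145, 138, 111], [200, 202, 207], [176, 186, 189], [194, 195, 200]]
155 [[175, 185, 186], [195, 196, 201], [145, 140, 113], [198, 200, 205], [147, 143, 117], [202, 201, 205]]
163 [[175, 185, 186], [195, 196, 202], [145, 139, 112], [198, 200, 205], [145, 139, 113], [202, 201, 205]]
171 [[176, 185, 186], [196, 197, 202], [142, 136, 109], [200, 201, 206], [143, 137, 110], [194, 195, 200]]
```

>>> carry_out([
  {"delta_pos":[0,0,-0.1],"angular":[0,0,0],"gripper":-1},
  {"delta_pos":[0,0,-0.18],"angular":[0,0,0],"gripper":-1},
  {"delta_pos":[0,0,-0.22],"angular":[0,0,0],"gripper":-1},
  {"delta_pos":[0,0,-0.24],"angular":[0,0,0],"gripper":-1},
  {"delta_pos":[0,0,-0.25],"angular":[0,0,0],"gripper":-1},
  {"delta_pos":[0,0,-0.255],"angular":[0,0,0],"gripper":-1},
  {"delta_pos":[0,0,-0.255],"angular":[0,0,0],"gripper":-1},
  {"delta_pos":[0,0,-0.255],"angular":[0,0,0],"gripper":-1},
])

```text
clock: 12.03
ee_pos: [0.44, 0.3093, 0.0243]
tcp_rot: [0.998, 0.062, 0.0, -0.0]
contact_force: [0.2, -0.3, -0.8]
grip_width: 0.274
gripper_force: 69.1
```

>>> carry_out([
  {"delta_pos":[0,0,0],"angular":[0,0,0],"gripper":0.0},
  {"delta_pos":[0,0,0],"angular":[0,0,0],"gripper":0.0},
  {"delta_pos":[0,0,0],"angular":[0,0,0],"gripper":0.0},
  {"delta_pos":[0,0,0.1],"angular":[0,0,0],"gripper":0.0},
  {"delta_pos":[0,0,0.25],"angular":[0,0,0],"gripper":0},
  {"delta_pos":[0,0,0.45],"angular":[0,0,0.079],"gripper":0},
  {"delta_pos":[0,0,0.65],"angular":[0,0,0.158],"gripper":0},
  {"delta_pos":[0,0,0.8],"angular":[0,0,0.237],"gripper":0},
])

```text
clock: 12.7
ee_pos: [0.44, 0.3093, 0.1868]
tcp_rot: [0.969, 0.248, 0.001, -0.0]
contact_force: [1.2, 0.2, 0.2]
grip_width: 0.502
gripper_force: 0.0
```

```bash
python3 - <<'E'
from h import *
import pickle
s=telemetry.get_state();print(s['clock'],s['ee_pos'],s['contact_force'],s['tcp_rot'],s['joints'])
im,C=save('wrist','pics/w10.png')
hsv=cv2.cvtColor(im,cv2.COLOR_RGB2HSV)
m=(hsv[:,:,1]>150)&(hsv[:,:,2]>40)&((hsv[:,:,0]<8)|(hsv[:,:,0]>170)|((hsv[:,:,0]>105)&(hsv[:,:,0]<135)))
n,l,stt,c=cv2.connectedComponentsWithStats(m.astype(np.uint8)); 
for i in np.argsort(-stt[1:,4])[:3]+1: print(stt[i],c[i].round(1),toplane(C,c[i],.013).round(4))
B=pickle.load(open('w2.pkl','rb'))
for p in [(354,148),(358,158),(418,163),(419,176)]:print(p,toplane(B,p,.083).round(4))
print(toplane(B,(337,144),.03),toplane(B,(380.5,153.5),.054))
w=cv2.imread('pics/w2.png')[105:200,325:435]
cv2.imwrite('pics/c10.png',np.hstack([cv2.resize(w,(440,380),interpolation=cv2.INTER_CUBIC)]))
E
```

```text
12.7 [0.43999751 0.30933531 0.18681267] [1.19704099 0.17715515 0.18708028] [ 9.68709050e-01  2.48196736e-01  1.00889504e-03 -3.73583631e-04] [ 6.09979528e-01  2.87734739e-01  1.87999344e+00 -1.17925577e-05
  9.71712814e-01  1.67914560e+00]
[ 291  159   46   67 1711] [312.4 193. ] [0.426  0.3086 0.013 ]
[315 129  32  38 680] [331.  148.3] [0.4706 0.314  0.013 ]
[583 332  53  38 167] [608.5 349.7] [ 0.4247 -0.058   0.013 ]
(354, 148) [0.5101 0.2088 0.083 ]
(358, 158) [0.5011 0.2058 0.083 ]
(418, 163) [0.4924 0.1536 0.083 ]
(419, 176) [0.4806 0.1526 0.083 ]
[0.50634834 0.22097514 0.03      ] [0.49774085 0.18116994 0.054     ]
```

>>> carry_out([
  {"delta_pos":[0.07,-0.16,0],"angular":[0,0,0.079],"gripper":0},
  {"delta_pos":[0.14,-0.32,0],"angular":[0,0,0.158],"gripper":0},
  {"delta_pos":[0.21,-0.48,0],"angular":[0,0,0.237],"gripper":0},
  {"delta_pos":[0.28,-0.645,0],"angular":[0,0,0.316],"gripper":0},
  {"delta_pos":[0.28,-0.645,0],"angular":[0,0,0.395],"gripper":0},
  {"delta_pos":[0.28,-0.645,0],"angular":[0,0,0.474],"gripper":0},
  {"delta_pos":[0.28,-0.645,0],"angular":[0,0,0.48],"gripper":0},
  {"delta_pos":[0.28,-0.645,0],"angular":[0,0,0.48],"gripper":0},
])

```text
clock: 13.42
ee_pos: [0.4956, 0.1796, 0.1835]
tcp_rot: [0.811, 0.585, -0.0, -0.0]
contact_force: [0.2, 0.2, -0.0]
grip_width: 0.5
gripper_force: 0.0
```

```bash
python3 - <<'E'
from h import *
import pickle
s=telemetry.get_state();print(s['clock'],s['ee_pos'],s['tcp_rot'],s['joints'])
im,C=save('wrist','pics/w11.png');pickle.dump((C,s),open('w11.pkl','wb'))
# image column x ~ tool y ; circles of cap top
g=cv2.medianBlur(cv2.cvtColor(im,cv2.COLOR_RGB2GRAY),3)
K,Rm,e=C
print(proj(C,[.496,.180,.054]),proj(C,[[.496,.18,.083]]))
hsv=cv2.cvtColor(im,cv2.COLOR_RGB2HSV)
q=proj(C,[.496,.18,.054])[0].astype(int)
m=((hsv[:,:,1]<45)&(hsv[:,:,2]>110)).astype(np.uint8)
m=cv2.morphologyEx(m,cv2.MORPH_CLOSE,np.ones((5,5)))
n,l,st,c=cv2.connectedComponentsWithStats(m)
for i in np.argsort(-st[1:,4])[:6]+1: print(st[i],c[i].round(1))
crop=im[max(0,q[1]-110):q[1]+110,q[0]-110:q[0]+110]
w2=cv2.imread('pics/w2.png')[100:210,325:435][:,:,::-1]
print('crop origin',q-110)
cv2.imwrite('pics/c11.png',cv2.resize(crop,(600,600*crop.shape[0]//crop.shape[1]),interpolation=cv2.INTER_CUBIC)[:,:,::-1])
E
```

```text
13.4167 [0.49557094 0.17962295 0.18351674] [ 8.11087562e-01  5.84924749e-01 -6.19402229e-05 -4.00298360e-05] [3.44856566e-01 2.77383506e-01 1.90354731e+00 5.21154245e-05
 9.60803012e-01 6.66048477e-01]
[[317.94610152 193.07498386]] [[317.88718621 205.09685379]]
[ 271  129   90  113 6779] [315.6 187.1]
[ 565  329   75   71 3992] [609.3 364.2]
[   0  293   70   89 3374] [ 27.7 339.3]
[ 570  146   58   70 2709] [598.5 178.6]
[ 467    0  119  105 2183] [519.1  56.6]
[ 175  192   63   54 2032] [208.  218.1]
crop origin [207  83]
```

```bash
python3 - <<'E'
from h import *
import pickle
C,s=pickle.load(open('w11.pkl','rb'))
im=cv2.imread('pics/w11.png');hsv=cv2.cvtColor(im,cv2.COLOR_BGR2HSV)
m=((hsv[:,:,1]<45)&(hsv[:,:,2]>110)).astype(np.uint8)
n,l,st,c=cv2.connectedComponentsWithStats(cv2.morphologyEx(m,cv2.MORPH_CLOSE,np.ones((5,5))))
i=1+np.argmax([*st[1:,4]]);k=l==i
for r in range(128,244,3):
    xs=np.where(k[r])[0]
    if len(xs): print(r,xs.min(),xs.max(),end=' | ')
print()
e=cv2.cvtColor(im,cv2.COLOR_BGR2GRAY)
for r in range(130,242,5): print(r,e[r,296:340:2].tolist())
L=cv2.HoughLinesP(cv2.Canny(e[125:250,260:370],40,120),1,np.pi/360,18,minLineLength=25,maxLineGap=6)
if L is not None:
    for a in L[:,0]:print(a+[260,125,260,125],np.degrees(np.arctan2(a[2]-a[0],a[3]-a[1])).round(1))
E
```

```text
131 309 322 | 134 309 322 | 137 309 322 | 140 309 322 | 143 303 330 | 146 296 338 | 149 290 342 | 152 287 346 | 155 284 348 | 158 280 351 | 161 279 353 | 164 277 355 | 167 275 356 | 170 274 357 | 173 274 358 | 176 273 359 | 179 272 359 | 182 272 359 | 185 272 359 | 188 271 360 | 191 271 360 | 194 271 360 | 197 272 359 | 200 273 359 | 203 273 358 | 206 274 357 | 209 276 355 | 212 277 354 | 215 279 352 | 218 282 349 | 221 285 347 | 224 288 343 | 227 293 339 | 230 298 333 | 233 308 323 | 236 308 323 | 239 309 322 | 
130 [103, 103, 102, 102, 103, 102, 104, 120, 123, 124, 123, 123, 118, 108, 104, 107, 107, 103, 103, 102, 105, 108]
135 [102, 99, 99, 97, 98, 96, 100, 133, 136, 136, 134, 135, 130, 118, 102, 106, 104, 103, 102, 102, 104, 107]
140 [106, 101, 98, 95, 91, 87, 98, 133, 135, 137, 134, 134, 131, 118, 98, 99, 103, 105, 106, 106, 106, 108]
145 [100, 115, 120, 110, 100, 83, 74, 67, 68, 70, 70, 70, 71, 73, 81, 94, 110, 118, 117, 113, 102, 101]
150 [70, 85, 108, 128, 142, 153, 157, 158, 159, 158, 157, 158, 159, 157, 154, 145, 136, 120, 100, 85, 80, 95]
155 [158, 158, 155, 154, 141, 148,
[... 1526 characters left out ...]
, 141, 149, 146, 150, 150, 150, 149, 149]
225 [155, 154, 155, 155, 150, 138, 128, 149, 156, 156, 157, 156, 156, 147, 139, 149, 151, 155, 155, 155, 155, 155]
230 [124, 134, 142, 148, 151, 141, 126, 150, 156, 155, 157, 157, 157, 147, 138, 147, 147, 145, 137, 124, 104, 93]
235 [113, 112, 107, 102, 99, 96, 113, 150, 156, 156, 157, 155, 156, 146, 103, 100, 104, 104, 102, 98, 95, 92]
240 [112, 111, 110, 107, 101, 99, 106, 134, 144, 148, 146, 146, 143, 124, 96, 99, 102, 103, 102, 99, 96, 93]
[322 231 322 157] 180.0
[324 233 324 164] 180.0
[306 232 306 165] 180.0
[308 176 308 206] 0.0
[309 240 309 207] 180.0
[322 139 357 168] 50.4
[345 151 359 180] 25.8
[276 169 316 129] 135.0
[331 143 357 167] 47.3
```

>>> carry_out([
  {"delta_pos":[-0.004,0.0125,-0.15],"angular":[0,0,0],"gripper":0},
  {"delta_pos":[-0.004,0.0125,-0.3],"angular":[0,0,0],"gripper":0},
  {"delta_pos":[-0.004,0.0125,-0.42],"angular":[0,0,0],"gripper":0},
  {"delta_pos":[-0.004,0.0125,-0.5],"angular":[0,0,0],"gripper":0},
  {"delta_pos":[-0.004,0.0125,-0.535],"angular":[0,0,0],"gripper":0},
  {"delta_pos":[-0.004,0.0125,-0.535],"angular":[0,0,0],"gripper":0},
  {"delta_pos":[-0.004,0.0125,-0.535],"angular":[0,0,0],"gripper":-0.3},
  {"delta_pos":[-0.004,0.0125,-0.535],"angular":[0,0,0],"gripper":-0.5},
], grip_force=90)

```text
clock: 14.13
ee_pos: [0.4956, 0.1829, 0.0778]
tcp_rot: [0.811, 0.585, 0.001, 0.0]
contact_force: [-0.2, 0.2, 0.7]
grip_width: 0.25
gripper_force: 0.0
```

>>> carry_out([
  {"delta_pos":[0,0,0],"angular":[0,0,0],"gripper":-1},
  {"delta_pos":[0,0,0],"angular":[0,0,0],"gripper":-1},
  {"delta_pos":[0,0,0],"angular":[0,0,0],"gripper":-1},
  {"delta_pos":[0,0,0],"angular":[0,0,0],"gripper":-1},
  {"delta_pos":[0,0,0],"angular":[0,0,0],"gripper":-1},
  {"delta_pos":[0,0,0],"angular":[0,0,0],"gripper":-1},
  {"delta_pos":[0,0,0],"angular":[0,0,0],"gripper":-1},
  {"delta_pos":[0,0,0],"angular":[0,0,0],"gripper":-1},
])

```text
clock: 14.8
ee_pos: [0.4957, 0.1829, 0.078]
tcp_rot: [0.811, 0.585, 0.001, 0.0]
contact_force: [-2.2, 0.3, 6.7]
grip_width: 0.12
gripper_force: 88.6
```

```bash
python3 - <<'E'
from h import *
s=telemetry.get_state();print(s['clock'],s['ee_pos'],s['tcp_rot'],s['contact_force'],s['moment'],s['grip_width'])
import pickle
im,C=save('wrist','pics/w12.png');pickle.dump((C,s),open('w12.pkl','wb'))
E
```

```text
14.8 [0.49570625 0.18288441 0.07801683] [8.11190443e-01 5.84780811e-01 1.17603026e-03 2.92122118e-04] [-2.21088109  0.26358903  6.65336852] [ 0.04019789  0.0994914  -0.01178716] 0.12034794135552429
```

>>> carry_out([
  {"delta_pos":[0,0,0.03],"angular":[0,0,0],"gripper":-1},
  {"delta_pos":[0,0,0.08],"angular":[0,0,0],"gripper":-1},
  {"delta_pos":[0,0,0.15],"angular":[0,0,0],"gripper":-1},
  {"delta_pos":[0,0,0.25],"angular":[0,0,0],"gripper":-1},
  {"delta_pos":[0,0,0.38],"angular":[0,0,0],"gripper":-1},
  {"delta_pos":[0,0,0.48],"angular":[0,0,0],"gripper":-1},
  {"delta_pos":[0,0,0.55],"angular":[0,0,0],"gripper":-1},
  {"delta_pos":[0,0,0.56],"angular":[0,0,0],"gripper":-1},
])

```text
clock: 15.52
ee_pos: [0.4961, 0.1832, 0.192]
tcp_rot: [0.811, 0.585, 0.002, 0.001]
contact_force: [2.3, 1.5, -4.7]
grip_width: 0.118
gripper_force: 101.0
```

>>> carry_out([
  {"delta_pos":[-0.01,-0.05,0],"angular":[0,0,0.02],"gripper":-1},
  {"delta_pos":[-0.03,-0.13,0],"angular":[0,0,0.06],"gripper":-1},
  {"delta_pos":[-0.06,-0.25,0],"angular":[0,0,0.12],"gripper":-1},
  {"delta_pos":[-0.08,-0.4,0],"angular":[0,0,0.18],"gripper":-1},
  {"delta_pos":[-0.1,-0.55,0],"angular":[0,0,0.23],"gripper":-1},
  {"delta_pos":[-0.12,-0.7,0],"angular":[0,0,0.27],"gripper":-1},
  {"delta_pos":[-0.13,-0.85,0],"angular":[0,0,0.282],"gripper":-1},
  {"delta_pos":[-0.13,-0.97,0],"angular":[0,0,0.282],"gripper":-1},
])

```text
clock: 16.18
ee_pos: [0.4671, -0.0133, 0.188]
tcp_rot: [0.662, 0.749, -0.001, -0.001]
contact_force: [0.2, 0.4, -4.4]
grip_width: 0.123
gripper_force: 100.1
```

>>> carry_out([
  {"delta_pos":[0,-0.08,0],"angular":[0,0,0],"gripper":-1},
  {"delta_pos":[0,-0.13,0],"angular":[0,0,0],"gripper":-1},
  {"delta_pos":[0,-0.17,0],"angular":[0,0,0],"gripper":-1},
  {"delta_pos":[0,-0.19,0],"angular":[0,0,0],"gripper":-1},
  {"delta_pos":[0,-0.2,0],"angular":[0,0,0],"gripper":-1},
  {"delta_pos":[0,-0.2,0],"angular":[0,0,0],"gripper":-1},
  {"delta_pos":[0,-0.2,0],"angular":[0,0,0],"gripper":-1},
  {"delta_pos":[0,-0.2,0],"angular":[0,0,0],"gripper":-1},
])

```text
clock: 16.85
ee_pos: [0.4688, -0.0508, 0.1886]
tcp_rot: [0.663, 0.749, 0.0, -0.0]
contact_force: [0.1, -0.3, -4.6]
grip_width: 0.116
gripper_force: 100.1
```

```bash
python3 - <<'E'
from h import *
s=telemetry.get_state();print(s['clock'],s['ee_pos'],s['tcp_rot'],s['contact_force'],s['moment'],s['joints'])
import pickle
im,C=save('wrist','pics/w13.png');pickle.dump((C,s),open('w13.pkl','wb'))
print(proj(C,[[.575,-.047,.072],[.575,-.047,.062]]))
a=save('side','pics/s13.png')[0];t=save('top','pics/t13.png')[0]
big=np.zeros((600,800,3),np.uint8);big[:400,:640]=im
big[400:600,:200]=cv2.resize(a[180:260,300:380],(200,200));big[400:600,200:400]=cv2.resize(t[140:240,290:390],(200,200))
big[400:600,400:600]=cv2.resize(a[150:230,260:340],(200,200))
cv2.imwrite('pics/c13.png',big[:,:,::-1])
E
```

```text
16.85 [ 0.46879521 -0.05084732  0.18863881] [ 6.62536464e-01  7.49029652e-01  2.59029045e-05 -1.15923227e-04] [ 0.12463754 -0.33720954 -4.57683613] [0.15034642 0.04154297 0.00893586] [-1.11343876e-01  1.87692548e-01  2.01118745e+00  2.17160745e-04
  9.42872516e-01 -2.33867691e-01]
[[455.636652   209.78746708]
 [450.72147863 205.47724981]]
```

View pics/c13.png

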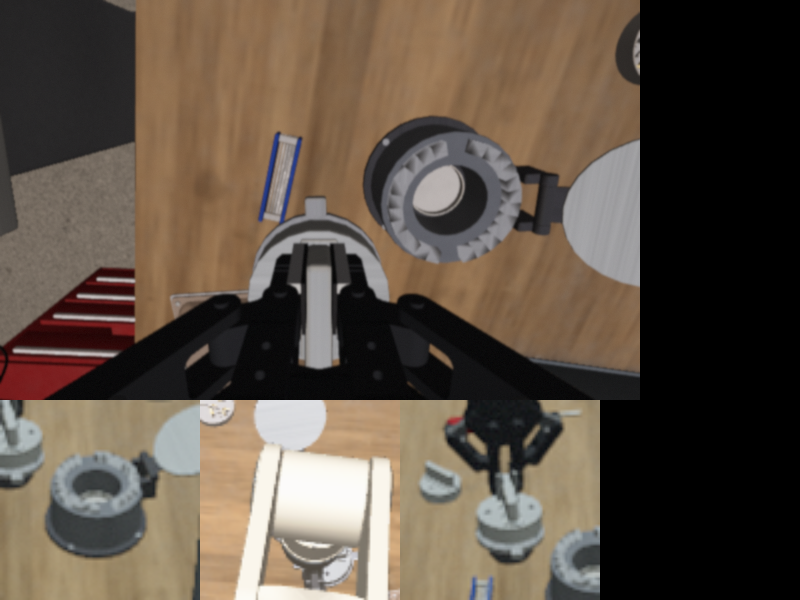

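The plug hangs in the cap with its ear at (316,205). The open well has its collar centred near (452,198), and the cover lies back at the right. I'll fit the well numerically.

```bash
cat > fit.py <<'E'
from h import *
import pickle
def circ(c,r,z,n=180):
    a=np.linspace(0,2*np.pi,n,endpoint=False);return np.c_[c[0]+r*np.cos(a),c[1]+r*np.sin(a),np.full(n,z)]
def fit(im,C,models,g0,span=.015,cap=6):
    g=cv2.GaussianBlur(cv2.cvtColor(im,cv2.COLOR_BGR2GRAY),(3,3),0)
    e=cv2.Canny(g,30,90);dt=np.minimum(cv2.distanceTransform(255-e,cv2.DIST_L2,5),cap)
    best=[]
    for dx in np.arange(-span,span+1e-9,.0005):
        for dy in np.arange(-span,span+1e-9,.0005):
            s=0
            for r,z in models:
                q=proj(C,circ((g0[0]+dx,g0[1]+dy),r,z)).round().astype(int)
                k=(q[:,0]>=0)&(q[:,0]<640)&(q[:,1]>=0)&(q[:,1]<400);s+=dt[q[k,1],q[k,0]].mean()
            best.append((s,g0[0]+dx,g0[1]+dy))
    best.sort();return np.array(best[:3]).round(4)
E
python3 - <<'E'
from fit import *
C,s=pickle.load(open('w13.pkl','rb'));im=cv2.imread('pics/w13.png')
g=(.575,-.045)
print('all',fit(im,C,[(.05,.072),(.029,.062),(.062,.008)],g))
print('collar',fit(im,C,[(.05,.072)],g));print('bore',fit(im,C,[(.029,.062)],g));print('foot',fit(im,C,[(.062,.008)],g))
A=pickle.load(open('w1.pkl','rb'));w1=cv2.imread('pics/w1.png')
print('w1 cover',fit(w1,A,[(.0535,.077)],g),'foot',fit(w1,A,[(.062,.008)],g))
D=cam('side');print('side',fit(cv2.imread('pics/s13.png'),D,[(.05,.072),(.029,.062),(.062,.008)],g))
T=cam('top');print('top',fit(cv2.imread('pics/top0.png'),T,[(.0535,.077),(.062,.008)],g))
C1,s1=pickle.load(open('w11.pkl','rb'));print('cap w11',fit(cv2.imread('pics/w11.png'),C1,[(.036,.054)],(.496,.18),.008))
print('tcp proj w13',proj(C,[s['ee_pos']+np.array([0,0,-.024])]), toplane(C,(316,198),s['ee_pos'][2]-.046-4.5e-3))
print('hinge',toplane(C,(545,203),.0775))
E
```

```text
all [[ 2.706   0.573  -0.043 ]
 [ 2.8227  0.5735 -0.0435]
 [ 2.8271  0.573  -0.0435]]
collar [[ 1.1431  0.573  -0.043 ]
 [ 1.1819  0.5735 -0.043 ]
 [ 1.2008  0.5735 -0.0435]]
bore [[ 0.2211  0.573  -0.043 ]
 [ 0.2389  0.573  -0.0435]
 [ 0.2556  0.5735 -0.0435]]
foot [[ 1.314   0.5725 -0.0435]
 [ 1.3396  0.573  -0.0435]
 [ 1.3419  0.573  -0.043 ]]
w1 cover [[ 1.3565  0.574  -0.045 ]
 [ 1.3722  0.573  -0.045 ]
 [ 1.3753  0.574  -0.0445]] foot [[ 2.6387  0.574  -0.0445]
 [ 2.642   0.5735 -0.0445]
 [ 2.6553  0.573  -0.0445]]
side [[ 1.9954  0.574  -0.0465]
 [ 1.9998  0.574  -0.047 ]
 [ 2.032   0.5745 -0.045 ]]
top [[ 1.1843  0.571  -0.044 ]
 [ 1.2076  0.5705 -0.044 ]
 [ 1.2087  0.5715 -0.0435]]
cap w11 [[0.9377 0.494  0.1815]
 [0.9389 0.494  0.181 ]
 [0.9455 0.4935 0.1815]]
tcp proj w13 [[315.90053587 256.25703261]] [ 0.46605471 -0.02948244  0.13813881]
hinge [ 0.63674762 -0.03194016  0.0775    ]
```

```bash
python3 - <<'E'
from fit import *
C,s=pickle.load(open('w13.pkl','rb'));im=cv2.imread('pics/w13.png');g=cv2.cvtColor(im,cv2.COLOR_BGR2GRAY)
c=np.array([.573,-.0432])
def ring(g,C,a,z=.072,rr=(.044,.046,.048)):
    v=[]
    for r in rr:
        q=proj(C,[[c[0]+r*np.cos(a),c[1]+r*np.sin(a),z]]).astype(np.float32);v.append(cv2.remap(g,q[:,:1],q[:,1:],cv2.INTER_LINEAR)[0,0])
    return v
for a in list(range(74,126,2))+[999]+list(range(-106,-54,2)):
    if a==999:print();continue
    print(a,ring(g,C,np.radians(a)),end=' ')
print()
# cap arc fit
tz=s['ee_pos'][2];psi=2*np.arctan2(s['tcp_rot'][1],s['tcp_rot'][0]);print('psi',np.degrees(psi))
e=cv2.Canny(cv2.GaussianBlur(g,(3,3),0),30,90);dt=np.minimum(cv2.distanceTransform(255-e,cv2.DIST_L2,5),6)
for r,z in[(.036,tz-.024),(.038,tz-.0505)]:
    b=[]
    a=psi+np.radians(np.r_[-65:-15:2,15:65:2]) if r==.036 else psi+np.radians(np.r_[-60:-12:2,12:60:2])
    for dx in np.arange(-.008,.0081,.0005):
        for dy in np.arange(-.008,.0081,.0005):
            x,y=s['ee_pos'][0]+dx,s['ee_pos'][1]+dy
            q=proj(C,np.c_[x+r*np.cos(a),y+r*np.sin(a),np.full(len(a),z)]).round().astype(int);b.append((dt[q[:,1],q[:,0]].mean(),dx,dy))
    b.sort();print(r,np.array(b[:4]).round(4).tolist())
# lip / cover lying back direction from hinge arms edges: cover circle centre
print('cover open disc',fit(im,C,[(.0535,.0775+.07*np.sin(2.7)-.0)],(.575+.064+.065,-.035),.012))
A=pickle.load(open('w1.pkl','rb'))
for p in((192,165),(217,160),(187,149),(213,143)):print(toplane(A,p,.0755).round(4))
E
```

```text
74 [np.uint8(110), np.uint8(122), np.uint8(132)] 76 [np.uint8(135), np.uint8(135), np.uint8(137)] 78 [np.uint8(137), np.uint8(140), np.uint8(139)] 80 [np.uint8(137), np.uint8(140), np.uint8(138)] 82 [np.uint8(130), np.uint8(140), np.uint8(139)] 84 [np.uint8(116), np.uint8(136), np.uint8(139)] 86 [np.uint8(99), np.uint8(120), np.uint8(135)] 88 [np.uint8(83), np.uint8(105), np.uint8(124)] 90 [np.uint8(77), np.uint8(92), np.uint8(97)] 92 [np.uint8(67), np.uint8(68), np.uint8(66)] 94 [np.uint8(84), np.uint8(84), np.uint8(91)] 96 [np.uint8(95), np.uint8(96), np.uint8(98)] 98 [np.uint8(98), np.uint8(97), np.uint8(98)] 100 [np.uint8(97), np.uint8(97), np.uint8(98)] 102 [np.uint8(97), np.uint8(98), np.uint8(98)] 104 [np.uint8(97), np.uint8(97), np.uint8(96)] 106 [np.uint8(95), np.uint8(97), np.uint8(96)] 108 [np.uint8(96), np.uint8(96), np.uint8(96)] 110 [np.uint8(105), np.uint8(104), np.uint8(104)] 112 [np.uint8(138), np.uint8(140), np.uint8(139)] 114 [np.uint8(144), np.uint8(144), np.uint8(134)] 116 [np.uint8(142), np.uint8(134), np.uint8(119)] 118 [np.uint8(134), np.uint8(120), np.uint8(1
[... 1185 characters left out ...]
143)] -64 [np.uint8(146), np.uint8(146), np.uint8(133)] -62 [np.uint8(144), np.uint8(135), np.uint8(117)] -60 [np.uint8(139), np.uint8(121), np.uint8(102)] -58 [np.uint8(128), np.uint8(107), np.uint8(89)] -56 [np.uint8(122), np.uint8(105), np.uint8(90)] 
psi 97.01278723524541
0.036 [[1.7438, 0.0065, -0.008], [1.8036, 0.007, -0.008], [1.9077, 0.006, -0.008], [1.9236, 0.0075, -0.008]]
0.038 [[2.6539, 0.0015, -0.004], [2.6913, 0.0015, -0.0045], [2.6997, 0.0015, -0.005], [2.6997, 0.0015, -0.0035]]
cover open disc [[ 4.223   0.692  -0.023 ]
 [ 4.2864  0.6925 -0.023 ]
 [ 4.2998  0.6945 -0.023 ]]
[ 0.5047 -0.0442  0.0755]
[ 0.5075 -0.0675  0.0755]
[ 0.5194 -0.0426  0.0755]
[ 0.5228 -0.0665  0.0755]
```

```bash
python3 - <<'E'
from fit import *
for f in('12','13'):
    C,s=pickle.load(open(f'w{f}.pkl','rb'));g=cv2.cvtColor(cv2.imread(f'pics/w{f}.png'),cv2.COLOR_BGR2GRAY)
    psi=2*np.arctan2(s['tcp_rot'][1],s['tcp_rot'][0]);u=np.array([np.cos(psi),np.sin(psi),0]);T=s['ee_pos']
    print(f);print('col316',[(r,int(g[r,314:318].mean())) for r in range(130,400,3)])
    hang=.0045 if f=='13' else 0
    for n,a,z in[('barfront top',.03,.051-.046),('barfront bot',.03,.022-.046),('capfront top',.036,.022-.046),('capfront low',.036,-.046),('flange top',.038,-.046-hang),('ear tip top',.047,-.046-hang),('bar rear',-.03,.005)]:
        print(n,proj(C,T+u*a+[0,0,z])[0].round(1), '3mm back',proj(C,T+u*(a-.003)+[0,0,z])[0].round(1)[1])
E
```

```text
12
col316 [(130, 103), (133, 104), (136, 104), (139, 105), (142, 106), (145, 106), (148, 105), (151, 104), (154, 101), (157, 70), (160, 123), (163, 128), (166, 127), (169, 127), (172, 127), (175, 128), (178, 126), (181, 75), (184, 57), (187, 58), (190, 68), (193, 134), (196, 151), (199, 143), (202, 139), (205, 109), (208, 52), (211, 54), (214, 57), (217, 57), (220, 58), (223, 59), (226, 83), (229, 134), (232, 142), (235, 142), (238, 142), (241, 141), (244, 142), (247, 142), (250, 142), (253, 143), (256, 142), (259, 142), (262, 143), (265, 143), (268, 144), (271, 143), (274, 144), (277, 143), (280, 144), (283, 144), (286, 144), (289, 144), (292, 144), (295, 145), (298, 144), (301, 145), (304, 145), (307, 145), (310, 145), (313, 145), (316, 145), (319, 146), (322, 145), (325, 145), (328, 146), (331, 146), (334, 145), (337, 146), (340, 146), (343, 145), (346, 146), (349, 140), (352, 94), (355, 87), (358, 88), (361, 91), (364, 93), (367, 80), (370, 12), (373, 6), (376, 6), (379, 7), (382, 7), (385, 8), (388, 7), (391, 7), (394, 8), (397, 6)]
barfront top [316.8 222.5] 3mm back 229.7
barf
[... 870 characters left out ...]
 (292, 161), (295, 161), (298, 162), (301, 162), (304, 161), (307, 162), (310, 162), (313, 163), (316, 162), (319, 162), (322, 163), (325, 163), (328, 163), (331, 163), (334, 163), (337, 163), (340, 164), (343, 164), (346, 163), (349, 164), (352, 164), (355, 164), (358, 164), (361, 164), (364, 164), (367, 139), (370, 17), (373, 7), (376, 8), (379, 8), (382, 9), (385, 8), (388, 7), (391, 9), (394, 8), (397, 8)]
barfront top [315.3 221.6] 3mm back 228.8
barfront bot [315.8 198.2] 3mm back 204.3
capfront top [315.8 185.8] 3mm back 192.0
capfront low [316.1 174.3] 3mm back 179.8
flange top [316.2 168.6] 3mm back 174.1
ear tip top [316.2 151.8] 3mm back 157.5
bar rear [315.5 349.5] 3mm back 355.1
```

```bash
python3 - <<'E'
from fit import *
from scipy.optimize import least_squares
def rows(f,d,h,phi,hang):
    C,s=pickle.load(open(f'w{f}.pkl','rb'))
    psi=2*np.arctan2(s['tcp_rot'][1],s['tcp_rot'][0]);u=np.array([np.cos(psi),np.sin(psi),0]);T=s['ee_pos'];o=[]
    for a,z in[(.03,.005),(.03,-.024),(.036,-.024),(.038,-.046-hang),(.047,-.046-hang)]:
        a2=a*np.cos(phi)+z*np.sin(phi)-d; z2=z*np.cos(phi)-a*np.sin(phi)-h
        o.append(proj(C,T+u*a2+[0,0,z2])[0][1])
    return np.array(o)
for f,m,hang in[('12',[226.5,205.5,191.5,180,157.5],0),('13',[265,244.5,230.5,219.5,196.5],.0045)]:
    r=least_squares(lambda p:rows(f,*p,hang)-m,[0,0,0],x_scale=[.01,.01,.1]);print(f,r.x,np.degrees(r.x[2]),r.fun.round(1))
    r=least_squares(lambda p:rows(f,p[0],0,p[1],hang)-m,[0,0],x_scale=[.01,.1]);print('h=0',r.x,np.degrees(r.x[1]),r.fun.round(1))
C,s=pickle.load(open('w13.pkl','rb'));im=cv2.imread('pics/w13.png');g=cv2.cvtColor(im,cv2.COLOR_BGR2GRAY)
for r in(280,310,340):print(r,g[r,290:346:2].tolist())
C2,_=pickle.load(open('w12.pkl','rb'));g2=cv2.cvtColor(cv2.imread('pics/w12.png'),cv2.COLOR_BGR2GRAY)
for r in(245,280,310,340):print(r,g2[r,290:346:2].tolist())
print([int(x) for x in np.diff(np.where(g[225:275].astype(int)*0+1)[0])[:1]])
for r in(240,255,270):print(r,g[r,240:262:1].tolist(),g[r,376:396].tolist())
E
```

```text
12 [-0.00977776 -0.03232476  0.13607414] 7.796473924651669 [-0.2  1.1 -0.5 -1.2  0.7]
h=0 [0.00220947 0.02658656] 1.5232979369204116 [ 0.2 -1.1  0.5 -2.6  2.9]
13 [-0.00102232 -0.04384668  0.27743935] 15.896103575288052 [-0.4  1.7 -0.6 -1.8  1. ]
h=0 [0.0213372  0.13731888] 7.867792432663293 [-0.1 -1.1  1.2 -3.8  3.7]
280 [51, 51, 52, 52, 51, 39, 11, 9, 78, 149, 157, 163, 161, 160, 163, 162, 160, 160, 160, 158, 133, 31, 5, 24, 49, 52, 50, 52]
310 [9, 9, 8, 11, 16, 21, 36, 34, 76, 150, 161, 163, 161, 162, 163, 163, 162, 162, 161, 160, 134, 36, 37, 31, 9, 10, 7, 8]
340 [11, 11, 14, 23, 29, 110, 148, 128, 132, 154, 161, 165, 164, 165, 166, 163, 162, 163, 162, 163, 154, 127, 157, 151, 76, 19, 18, 9]
245 [150, 118, 57, 52, 52, 52, 52, 75, 125, 137, 141, 143, 143, 142, 143, 143, 142, 142, 140, 139, 135, 104, 53, 52, 53, 51, 53, 83]
280 [52, 50, 51, 51, 50, 36, 7, 14, 80, 135, 141, 146, 144, 145, 145, 145, 143, 142, 143, 141, 121, 37, 8, 20, 46, 51, 51, 52]
310 [9, 11, 11, 10, 11, 17, 29, 27, 70, 136, 143, 145, 145, 146, 147, 146, 144, 144, 145, 144, 121, 31, 31, 27, 9, 8, 6, 9]
340 [11, 9, 14, 19, 28, 88, 103, 94, 102, 136, 142, 147, 145, 146, 147, 146, 144, 146, 146, 145, 136, 87, 88, 87, 47, 17, 15, 7]
[0]
240 [105, 104, 104, 104, 104, 105, 103, 103, 103, 100, 100, 101, 103, 103, 104, 107, 111, 112, 116, 118, 121, 120] [120, 118, 119, 120, 122, 122, 122, 121, 121, 118, 117, 116, 115, 115, 114, 111, 101, 93, 91, 95]
255 [107, 107, 109, 108, 109, 108, 107, 107, 105, 104, 102, 102, 101, 100, 101, 106, 123, 133, 135, 127, 102, 74] [101, 123, 127, 123, 120, 121, 119, 120, 119, 119, 117, 119, 119, 118, 119, 118, 120, 120, 120, 120]
270 [102, 102, 102, 101, 103, 104, 107, 106, 106, 105, 105, 104, 109, 121, 139, 156, 165, 167, 166, 166, 168, 167] [162, 164, 162, 163, 161, 158, 142, 125, 115, 116, 119, 121, 121, 122, 122, 122, 121, 120, 119, 117]
```

```bash
python3 - <<'E'
from fit import *
D=cam('side');s=telemetry.get_state();T=s['ee_pos'];print(T,s['clock'],s['moment'])
print('cap top side',toplane(D,(304,198.8),T[2]-.024),'ear',toplane(D,(304.8,211.2),T[2]-.0545))
print(proj(D,[T+[0,0,-.024],T+[.0025,-.0202,-.024]]))
sd=cv2.imread('pics/s13.png')
print('sidefit cap',fit(sd,D,[(.036,T[2]-.024)],T[:2]+[0,-.01],.02))
im,C=save('wrist','pics/w14.png')
d=np.abs(im.astype(int)-cv2.imread('pics/w13.png')[:,:,::-1]).sum(2);print('changed px',(d>40).sum())
E
```

```text
[ 0.46879694 -0.05103689  0.18866667] 17.0 [ 0.17485176  0.0488365  -0.00775508]
cap top side [ 0.47351362 -0.08873526  0.16466667] ear [ 0.47429051 -0.1054959   0.13416667]
[[301.74400965 190.20313326]
 [302.93110704 194.76498329]]
sidefit cap [[ 0.41    0.4728 -0.063 ]
 [ 0.4167  0.4728 -0.0635]
 [ 0.4178  0.4723 -0.0635]]
changed px 88
```

The cap and plug have slid about 19 mm along the bar in the grip: the ear tip was at row 158 at the grasp and is at row 197 now. I'll set the pair down on a clear spot and take a centred, firmer grip.

>>> carry_out([
  {"delta_pos":[0,0.02,0],"angular":[0,0,0.005],"gripper":-1},
  {"delta_pos":[0,0.07,0],"angular":[0,0,0.01],"gripper":-1},
  {"delta_pos":[0.01,0.14,0],"angular":[0,0,0.015],"gripper":-1},
  {"delta_pos":[0.015,0.22,0],"angular":[0,0,0.02],"gripper":-1},
  {"delta_pos":[0.02,0.3,0],"angular":[0,0,0.022],"gripper":-1},
  {"delta_pos":[0.025,0.38,0],"angular":[0,0,0.022],"gripper":-1},
  {"delta_pos":[0.03,0.46,0],"angular":[0,0,0.022],"gripper":-1},
  {"delta_pos":[0.03,0.54,0],"angular":[0,0,0.022],"gripper":-1},
], grip_force=120)

```text
clock: 17.72
ee_pos: [0.4748, 0.0581, 0.1887]
tcp_rot: [0.65, 0.76, 0.0, -0.0]
contact_force: [0.1, 0.4, -4.8]
grip_width: 0.113
gripper_force: 118.2
```

>>> carry_out([
  {"delta_pos":[0,0.08,0],"angular":[0,0,0],"gripper":-1},
  {"delta_pos":[0,0.15,-0.03],"angular":[0,0,0],"gripper":-1},
  {"delta_pos":[0,0.21,-0.09],"angular":[0,0,0],"gripper":-1},
  {"delta_pos":[0,0.26,-0.17],"angular":[0,0,0],"gripper":-1},
  {"delta_pos":[0,0.29,-0.26],"angular":[0,0,0],"gripper":-1},
  {"delta_pos":[0,0.31,-0.34],"angular":[0,0,0],"gripper":-1},
  {"delta_pos":[0,0.31,-0.4],"angular":[0,0,0],"gripper":-1},
  {"delta_pos":[0,0.31,-0.43],"angular":[0,0,0],"gripper":-1},
])

```text
clock: 18.38
ee_pos: [0.4737, 0.1194, 0.1012]
tcp_rot: [0.649, 0.761, -0.001, -0.001]
contact_force: [-1.0, 0.4, -4.3]
grip_width: 0.111
gripper_force: 118.2
```

```bash
python3 - <<'E'
from fit import *
s=telemetry.get_state();print(s['clock'],s['ee_pos'],s['contact_force'],s['moment'])
im,C=save('wrist','pics/w15.png');g=cv2.cvtColor(im,cv2.COLOR_RGB2GRAY)
print([(r,int(g[r,314:318].mean())) for r in range(140,280,3)])
D=cam('side');sd,_=save('side','pics/s15.png')
for h in(0,.01,.02):
  T=s['ee_pos'];print(h,fit(sd[:,:,::-1].copy(),D,[(.036,T[2]-.024-h)],T[:2]+[0,-.01],.02)[0])
E
```

```text
18.3833 [0.47373153 0.11935878 0.10123822] [-0.98886157  0.44114456 -4.34821133] [ 0.04529229  0.02664114 -0.01551598]
[(140, 91), (143, 90), (146, 88), (149, 87), (152, 87), (155, 86), (158, 87), (161, 88), (164, 89), (167, 89), (170, 90), (173, 92), (176, 93), (179, 95), (182, 96), (185, 96), (188, 96), (191, 96), (194, 92), (197, 71), (200, 127), (203, 128), (206, 129), (209, 129), (212, 129), (215, 129), (218, 118), (221, 49), (224, 43), (227, 43), (230, 74), (233, 148), (236, 150), (239, 120), (242, 140), (245, 56), (248, 41), (251, 43), (254, 42), (257, 42), (260, 42), (263, 53), (266, 112), (269, 139), (272, 141), (275, 142), (278, 143)]
0 [0.3056 0.4782 0.1059]
0.01 [0.2611 0.4782 0.1199]
0.02 [0.2956 0.4782 0.1069]
```

>>> carry_out([
  {"delta_pos":[0,0,-0.02],"angular":[0,0,0],"gripper":-1},
  {"delta_pos":[0,0,-0.04],"angular":[0,0,0],"gripper":-1},
  {"delta_pos":[0,0,-0.06],"angular":[0,0,0],"gripper":-1},
  {"delta_pos":[0,0,-0.07],"angular":[0,0,0],"gripper":-1},
  {"delta_pos":[0,0,-0.08],"angular":[0,0,0],"gripper":-1},
  {"delta_pos":[0,0,-0.085],"angular":[0,0,0],"gripper":-1},
  {"delta_pos":[0,0,-0.085],"angular":[0,0,0],"gripper":-1},
  {"delta_pos":[0,0,-0.085],"angular":[0,0,0],"gripper":-1},
])

```text
clock: 19.15
ee_pos: [0.4748, 0.1185, 0.0857]
tcp_rot: [0.65, 0.76, 0.0, -0.0]
contact_force: [0.1, -0.6, -5.1]
grip_width: 0.113
gripper_force: 118.2
```

>>> carry_out([
  {"delta_pos":[0,0,-0.005],"angular":[0,0,0],"gripper":-1},
  {"delta_pos":[0,0,-0.005],"angular":[0,0,0],"gripper":-1},
  {"delta_pos":[0,0,-0.01],"angular":[0,0,0],"gripper":-1},
  {"delta_pos":[0,0,-0.01],"angular":[0,0,0],"gripper":-1},
  {"delta_pos":[0,0,-0.01],"angular":[0,0,0],"gripper":-1},
  {"delta_pos":[0,0,-0.01],"angular":[0,0,0],"gripper":-1},
  {"delta_pos":[0,0,-0.01],"angular":[0,0,0],"gripper":-1},
  {"delta_pos":[0,0,-0.01],"angular":[0,0,0],"gripper":-1},
])

```text
clock: 19.82
ee_pos: [0.4748, 0.1185, 0.0837]
tcp_rot: [0.65, 0.76, 0.0, 0.0]
contact_force: [-0.4, -0.3, -6.0]
grip_width: 0.114
gripper_force: 118.2
```

>>> carry_out([
  {"delta_pos":[0,0,-0.005],"angular":[0,0,0],"gripper":-1},
  {"delta_pos":[0,0,-0.005],"angular":[0,0,0],"gripper":-1},
  {"delta_pos":[0,0,-0.01],"angular":[0,0,0],"gripper":-1},
  {"delta_pos":[0,0,-0.01],"angular":[0,0,0],"gripper":-1},
  {"delta_pos":[0,0,-0.015],"angular":[0,0,0],"gripper":-1},
  {"delta_pos":[0,0,-0.015],"angular":[0,0,0],"gripper":-1},
  {"delta_pos":[0,0,-0.015],"angular":[0,0,0],"gripper":-1},
  {"delta_pos":[0,0,-0.015],"angular":[0,0,0],"gripper":-1},
])

```text
clock: 20.48
ee_pos: [0.4748, 0.1185, 0.0807]
tcp_rot: [0.65, 0.76, -0.0, -0.0]
contact_force: [-0.8, 0.8, -4.6]
grip_width: 0.111
gripper_force: 118.2
```

```bash
python3 - <<'E'
from fit import *
s=telemetry.get_state();print(s['clock'],s['ee_pos'],s['contact_force'],s['moment'])
im,C=save('wrist','pics/w16.png');g=cv2.cvtColor(im,cv2.COLOR_RGB2GRAY)
print([(r,int(g[r,314:318].mean())) for r in range(140,280,3)])
E
```

```text
20.4833 [0.47476974 0.11852283 0.08066916] [-0.7809774   0.84129973 -4.62543315] [0.12004964 0.00266603 0.0348162 ]
[(140, 90), (143, 89), (146, 88), (149, 87), (152, 86), (155, 86), (158, 86), (161, 86), (164, 88), (167, 89), (170, 90), (173, 92), (176, 92), (179, 94), (182, 96), (185, 97), (188, 96), (191, 96), (194, 91), (197, 72), (200, 126), (203, 128), (206, 129), (209, 128), (212, 129), (215, 129), (218, 118), (221, 48), (224, 43), (227, 44), (230, 74), (233, 149), (236, 150), (239, 121), (242, 140), (245, 56), (248, 41), (251, 43), (254, 42), (257, 43), (260, 42), (263, 52), (266, 111), (269, 139), (272, 141), (275, 142), (278, 143)]
```

>>> carry_out([
  {"delta_pos":[0,0,-0.005],"angular":[0,0,0],"gripper":-1},
  {"delta_pos":[0,0,-0.005],"angular":[0,0,0],"gripper":-1},
  {"delta_pos":[0,0,-0.01],"angular":[0,0,0],"gripper":-1},
  {"delta_pos":[0,0,-0.01],"angular":[0,0,0],"gripper":-1},
  {"delta_pos":[0,0,-0.015],"angular":[0,0,0],"gripper":-1},
  {"delta_pos":[0,0,-0.015],"angular":[0,0,0],"gripper":-1},
  {"delta_pos":[0,0,-0.015],"angular":[0,0,0],"gripper":-1},
  {"delta_pos":[0,0,-0.015],"angular":[0,0,0],"gripper":-1},
])

```text
clock: 21.2
ee_pos: [0.4749, 0.1185, 0.0778]
tcp_rot: [0.65, 0.76, 0.0, 0.0]
contact_force: [0.8, -2.1, -1.3]
grip_width: 0.115
gripper_force: 118.7
```

```bash
python3 - <<'E'
from fit import *
s=telemetry.get_state();print(s['clock'],s['ee_pos'],s['contact_force'],s['moment'],s['joint_torque'])
D=cam('side');im,_=save('side','pics/s17.png');T=s['ee_pos']
# predicted side px of nominal pieces
for n,p in[('plug bottom near',[0,-.019-.026,-.0825]),('captop c',[0,-.019,-.024]),('bar front-end',[0,.011,.005]),('bar rear end',[0,-.049,.005]),('near ear',[0,-.066,-.0545])]:print(n,proj(D,T+p)[0].round(1))
g=cv2.cvtColor(im,cv2.COLOR_RGB2GRAY);c=int(proj(D,T+[0,-.019,-.024])[0][0])
for r in range(160,205,1):print(r,g[r,c-16:c+18:2].tolist())
E
```

```text
21.2 [0.47491241 0.11846187 0.07776188] [ 0.76099514 -2.13659004 -1.2725596 ] [-0.33919256 -0.01962952  0.04591066] [ 9.97069068e-01 -5.11717629e+01 -2.23029917e+01  4.65149693e-01
 -1.23726139e-01 -1.39510950e-03]
plug bottom near [303.6 206.7]
captop c [302.8 187.4]
bar front-end [302.2 174.4]
bar rear end [302.9 186.2]
near ear [303.6 204.4]
160 [45, 41, 67, 26, 19, 23, 18, 26, 24, 25, 20, 24, 38, 128, 33, 40, 23]
161 [41, 77, 44, 29, 17, 19, 22, 22, 22, 18, 21, 17, 84, 110, 34, 35, 22]
162 [36, 104, 37, 67, 47, 25, 18, 21, 26, 27, 17, 21, 123, 43, 33, 32, 17]
163 [18, 83, 60, 128, 112, 15, 21, 19, 13, 16, 23, 22, 126, 17, 35, 24, 28]
164 [18, 30, 62, 145, 148, 45, 26, 30, 83, 53, 21, 28, 90, 41, 32, 18, 57]
165 [11, 20, 38, 108, 152, 71, 20, 36, 134, 74, 23, 27, 62, 59, 27, 18, 113]
166 [50, 24, 31, 52, 144, 71, 28, 34, 146, 69, 20, 20, 59, 53, 23, 39, 147]
167 [112, 16, 25, 34, 108, 62, 21, 25, 144, 68, 19, 19, 50, 37, 16, 86, 154]
168 [146, 28, 20, 38, 58, 49, 18, 22, 143, 85, 19, 27, 37, 33, 13, 125, 151]
169 [154, 93, 19, 18, 51, 52, 17, 34, 142, 93, 23, 20, 21, 25, 37, 142, 
[... 2332 characters left out ...]
, 150]
197 [148, 150, 144, 146, 132, 155, 117, 100, 93, 97, 101, 113, 124, 162, 148, 139, 150]
198 [147, 151, 143, 152, 122, 157, 155, 142, 118, 122, 126, 147, 160, 157, 114, 157, 150]
199 [148, 153, 144, 153, 138, 110, 151, 168, 157, 160, 160, 169, 154, 114, 128, 155, 152]
200 [148, 155, 144, 153, 148, 109, 91, 140, 146, 150, 178, 171, 103, 83, 155, 153, 151]
201 [148, 156, 145, 151, 146, 144, 61, 68, 79, 94, 175, 179, 70, 96, 153, 153, 150]
202 [146, 153, 146, 152, 146, 152, 74, 41, 55, 65, 123, 160, 57, 128, 154, 152, 149]
203 [146, 152, 149, 151, 146, 151, 118, 42, 39, 35, 56, 75, 73, 145, 150, 151, 150]
204 [148, 154, 153, 148, 146, 148, 141, 96, 38, 28, 49, 65, 115, 144, 150, 150, 151]
```

>>> carry_out([
  {"delta_pos":[0,0,-0.003],"angular":[0,0,0],"gripper":-1},
  {"delta_pos":[0,0,-0.006],"angular":[0,0,0],"gripper":-1},
  {"delta_pos":[0,0,-0.008],"angular":[0,0,0],"gripper":-1},
  {"delta_pos":[0,0,-0.01],"angular":[0,0,0],"gripper":-1},
  {"delta_pos":[0,0,-0.01],"angular":[0,0,0],"gripper":-0.6},
  {"delta_pos":[0,0,-0.01],"angular":[0,0,0],"gripper":0},
  {"delta_pos":[0,0,-0.01],"angular":[0,0,0],"gripper":0},
  {"delta_pos":[0,0,-0.01],"angular":[0,0,0],"gripper":0},
])

```text
clock: 21.92
ee_pos: [0.4747, 0.1185, 0.0756]
tcp_rot: [0.65, 0.76, -0.0, -0.0]
contact_force: [0.1, 0.2, 1.1]
grip_width: 0.503
gripper_force: 0.0
```

>>> carry_out([
  {"delta_pos":[0,0,0.03],"angular":[0,0,0],"gripper":0},
  {"delta_pos":[0,0,0.1],"angular":[0,0,0],"gripper":0},
  {"delta_pos":[0,-0.02,0.2],"angular":[0,0,0],"gripper":0},
  {"delta_pos":[0,-0.06,0.32],"angular":[0,0,0],"gripper":0},
  {"delta_pos":[0,-0.1,0.43],"angular":[0,0,0],"gripper":0},
  {"delta_pos":[0,-0.1,0.5],"angular":[0,0,0],"gripper":0},
  {"delta_pos":[0,-0.1,0.53],"angular":[0,0,0],"gripper":0},
  {"delta_pos":[0,-0.1,0.53],"angular":[0,0,0],"gripper":0},
])

```text
clock: 22.58
ee_pos: [0.4757, 0.0987, 0.1833]
tcp_rot: [0.65, 0.76, 0.001, 0.001]
contact_force: [0.1, -0.6, 0.0]
grip_width: 0.5
gripper_force: 0.0
```

```bash
cat > meas.py <<'E'
from fit import *
def meas(f):
    s=telemetry.get_state();print(s['clock'],s['ee_pos'],s['tcp_rot'],s['contact_force'])
    im,C=save('wrist',f'pics/{f}.png');pickle.dump((C,s),open(f'{f}.pkl','wb'))
    hsv=cv2.cvtColor(im,cv2.COLOR_RGB2HSV);m=((hsv[:,:,1]<45)&(hsv[:,:,2]>110)).astype(np.uint8)
    n,l,st,c=cv2.connectedComponentsWithStats(cv2.morphologyEx(m,cv2.MORPH_CLOSE,np.ones((5,5))))
    q=proj(C,s['ee_pos']*[1,1,0]+[0,0,.054])[0];print('tcp at z.054',q,'.083',proj(C,s['ee_pos']*[1,1,0]+[0,0,.083])[0])
    i=min(range(1,n),key=lambda i:np.hypot(*(c[i]-q)) if st[i,4]>2500 else 1e9);k=l==i;print(st[i])
    for r in range(st[i,1],st[i,1]+st[i,3],4):
        xs=np.where(k[r])[0];print(r,xs.min(),xs.max(),end=' | ')
    print()
    print('cap',fit(im[:,:,::-1].copy(),C,[(.036,.054)],toplane(C,(st[i,0]+st[i,2]/2,st[i,1]+st[i,3]/2),.054)[:2],.008)[:2])
    return im,C,s
E
python3 - <<'E'
from meas import *
im,C,s=meas('w18');g=cv2.cvtColor(im,cv2.COLOR_RGB2GRAY)
print([(r,int(g[r,314:318].mean())) for r in range(110,280,3)])
E
```

```text
22.5833 [0.47568981 0.09867855 0.18326869] [0.64988031 0.76003507 0.00121069 0.00090543] [ 0.05373463 -0.61283336  0.03521735]
tcp at z.054 [316.29169769 193.23540713] .083 [316.17450087 205.28307185]
[ 276  140   90  115 6729]
140 314 325 | 144 312 325 | 148 312 325 | 152 312 328 | 156 300 340 | 160 292 346 | 164 288 351 | 168 284 354 | 172 282 357 | 176 280 359 | 180 278 360 | 184 277 362 | 188 277 362 | 192 276 363 | 196 277 364 | 200 277 364 | 204 277 365 | 208 277 364 | 212 278 363 | 216 279 362 | 220 281 360 | 224 283 358 | 228 285 355 | 232 289 352 | 236 293 347 | 240 301 340 | 244 313 329 | 248 314 329 | 252 315 328 | 
cap [[0.8433 0.4804 0.0893]
 [0.8666 0.4799 0.0903]]
[(110, 96), (113, 95), (116, 93), (119, 95), (122, 95), (125, 95), (128, 96), (131, 99), (134, 100), (137, 100), (140, 109), (143, 137), (146, 137), (149, 137), (152, 136), (155, 122), (158, 55), (161, 117), (164, 161), (167, 149), (170, 88), (173, 53), (176, 60), (179, 130), (182, 146), (185, 146), (188, 146), (191, 147), (194, 146), (197, 146), (200, 145), (203, 145), (206, 145), (209, 146), (212, 147), (215, 146), (218, 146), (221, 146), (224, 145), (227, 145), (230, 144), (233, 143), (236, 142), (239, 143), (242, 141), (245, 137), (248, 137), (251, 135), (254, 110), (257, 97), (260, 96), (263, 95), (266, 96), (269, 97), (272, 95), (275, 96), (278, 96)]
```

>>> carry_out([
  {"delta_pos":[0.0215,-0.051,-0.15],"angular":[0,0,0.02],"gripper":0},
  {"delta_pos":[0.0215,-0.051,-0.3],"angular":[0,0,0.02],"gripper":0},
  {"delta_pos":[0.0215,-0.051,-0.42],"angular":[0,0,0.02],"gripper":0},
  {"delta_pos":[0.0215,-0.051,-0.5],"angular":[0,0,0.02],"gripper":0},
  {"delta_pos":[0.0215,-0.051,-0.544],"angular":[0,0,0.02],"gripper":0},
  {"delta_pos":[0.0215,-0.051,-0.544],"angular":[0,0,0.02],"gripper":0},
  {"delta_pos":[0.0215,-0.051,-0.544],"angular":[0,0,0.02],"gripper":-0.3},
  {"delta_pos":[0.0215,-0.051,-0.544],"angular":[0,0,0.02],"gripper":-0.5},
])

```text
clock: 23.3
ee_pos: [0.4792, 0.0885, 0.073]
tcp_rot: [0.638, 0.77, -0.0, -0.0]
contact_force: [-0.4, 0.1, -0.0]
grip_width: 0.254
gripper_force: 0.0
```

```bash
cat > rows.py <<'E'
from fit import *
import sys
f=sys.argv[1]
s=telemetry.get_state();print(s['clock'],s['ee_pos'].round(4),s['tcp_rot'].round(4),s['contact_force'].round(1),s['moment'].round(2),s['grip_width'])
im,C=save('wrist',f'pics/{f}.png');pickle.dump((C,s),open(f'{f}.pkl','wb'));g=cv2.cvtColor(im,cv2.COLOR_RGB2GRAY)
v=g[:,315:319].mean(1);d=np.diff(v);print([(r,int(d[r])) for r in range(120,380) if abs(d[r])>18])
T=s['ee_pos'];psi=2*np.arctan2(s['tcp_rot'][1],s['tcp_rot'][0]);u=np.array([np.cos(psi),np.sin(psi),0])
b=.078-.046-.0; 
cz=float(sys.argv[2]) # cap origin below tcp
for n,a,z in[('barfront top',.03,.051),('barfront bot',.03,.022),('cap edge top',.036,.022),('ear tip',.047,0),('bar rear',-.03,.051)]:print(n,proj(C,T+u*a+[0,0,z-cz])[0].round(1))
for r in (150,165,175):
    x=np.where(np.abs(np.diff(g[r,290:345].astype(int)))>18)[0]+290;print(r,x.tolist())
E
python3 rows.py w19 0.0425
```

```text
23.3 [0.4792 0.0885 0.073 ] [ 0.6377  0.7703 -0.     -0.    ] [-0.4  0.1 -0. ] [ 0.   -0.    0.01] 0.25401619453583046
[(149, 21), (150, 23), (175, -25), (176, -23), (186, 22), (187, 29), (188, 19), (200, -27), (201, -35), (202, -21), (222, 19), (223, 21), (367, -25), (368, -28), (369, -18)]
barfront top [315.  224.9]
barfront bot [315.6 200.4]
cap edge top [315.6 187.7]
ear tip [315.9 154.5]
bar rear [315.3 355.4]
150 []
165 []
175 []
```

>>> carry_out([
  {"delta_pos":[0,0,0],"angular":[0,0,0],"gripper":-1},
  {"delta_pos":[0,0,0],"angular":[0,0,0],"gripper":-1},
  {"delta_pos":[0,0,0],"angular":[0,0,0],"gripper":-1},
  {"delta_pos":[0,0,0],"angular":[0,0,0],"gripper":-1},
  {"delta_pos":[0,0,0],"angular":[0,0,0],"gripper":-1},
  {"delta_pos":[0,0,0],"angular":[0,0,0],"gripper":-1},
  {"delta_pos":[0,0,0],"angular":[0,0,0],"gripper":-1},
  {"delta_pos":[0,0,0],"angular":[0,0,0],"gripper":-1},
], grip_force=120)

```text
clock: 24.02
ee_pos: [0.4796, 0.0885, 0.0737]
tcp_rot: [0.638, 0.77, 0.001, 0.0]
contact_force: [-1.4, 0.6, 5.1]
grip_width: 0.119
gripper_force: 117.7
```

```bash
python3 rows.py w20 0.041
```

```text
24.0167 [0.4796 0.0885 0.0737] [6.377e-01 7.703e-01 5.000e-04 4.000e-04] [-1.4  0.6  5.1] [0.02 0.24 0.05] 0.1186551087186647
[(149, 25), (150, 20), (174, -21), (175, -25), (185, 19), (186, 29), (187, 23), (200, -33), (201, -30), (221, 19), (222, 21), (367, -23), (368, -30)]
barfront top [315.  226.4]
barfront bot [315.5 201.5]
cap edge top [315.5 188.7]
ear tip [315.8 155. ]
bar rear [315.3 358. ]
150 []
165 [328]
175 []
```

>>> carry_out([
  {"delta_pos":[0,0,0.01],"angular":[0,0,0],"gripper":-1},
  {"delta_pos":[0,0,0.02],"angular":[0,0,0],"gripper":-1},
  {"delta_pos":[0,0,0.03],"angular":[0,0,0],"gripper":-1},
  {"delta_pos":[0,0,0.04],"angular":[0,0,0],"gripper":-1},
  {"delta_pos":[0,0,0.05],"angular":[0,0,0],"gripper":-1},
  {"delta_pos":[0,0,0.06],"angular":[0,0,0],"gripper":-1},
  {"delta_pos":[0,0,0.07],"angular":[0,0,0],"gripper":-1},
  {"delta_pos":[0,0,0.08],"angular":[0,0,0],"gripper":-1},
])

```text
clock: 24.73
ee_pos: [0.479, 0.0883, 0.089]
tcp_rot: [0.638, 0.77, -0.0, -0.0]
contact_force: [-0.4, -0.6, -4.7]
grip_width: 0.116
gripper_force: 123.7
```

```bash
python3 rows.py w21 0.041
```

```text
24.7333 [0.479  0.0883 0.089 ] [ 6.378e-01  7.702e-01 -1.000e-04 -1.000e-04] [-0.4 -0.6 -4.7] [-0.09 -0.04 -0.05] 0.11571434891331914
[(134, -22), (135, -21), (141, 23), (142, 30), (143, 19), (156, -30), (157, -28), (172, 20), (173, 19), (367, -24), (368, -27)]
barfront top [315.  226.4]
barfront bot [315.6 201.5]
cap edge top [315.6 188.7]
ear tip [315.9 155. ]
bar rear [315.2 358. ]
150 []
165 [302, 303, 304, 331, 332]
175 [301, 333, 334]
```

```bash
cat > pose.py <<'E'
from fit import *
from scipy.optimize import differential_evolution
def model(hang):
    P=[]
    a=np.radians(np.r_[-75:-14:2,14:76:2]);P.append(np.c_[.036*np.cos(a),.036*np.sin(a),np.full(len(a),.022)])
    t=np.linspace(0,1,20)[:,None]
    def seg(p,q):P.append(np.array(p)+(np.array(q)-np.array(p))*t)
    for z in(.022,.051):seg([.03,-.006,z],[.03,.006,z])
    seg([.03,-.006,.051],[.012,-.006,.051]);seg([.03,.006,.051],[.012,.006,.051])
    zf=-hang
    seg([.047,-.006,zf],[.047,.006,zf]);seg([.040,-.006,zf],[.047,-.006,zf]);seg([.040,.006,zf],[.047,.006,zf])
    return np.vstack(P)
def run(f,hang,cz,bounds):
    C,s=pickle.load(open(f'{f}.pkl','rb'));g=cv2.cvtColor(cv2.imread(f'pics/{f}.png'),cv2.COLOR_BGR2GRAY)
    e=cv2.Canny(cv2.GaussianBlur(g,(3,3),0),25,70);dt=np.minimum(cv2.distanceTransform(255-e,cv2.DIST_L2,5),8).astype(np.float32)
    psi=2*np.arctan2(s['tcp_rot'][1],s['tcp_rot'][0]);u=np.array([np.cos(psi),np.sin(psi),0]);v=np.array([-u[1],u[0],0]);T=s['ee_pos']
    M=model(hang)-[0,0,cz]
    def cost(p):
        d,h,phi,l,yw=p
        Q=R.from_euler('ZY',[yw,phi]).apply(M)+[d,l,h]   # phi>0: front down
        q=proj(C,T+Q[:,:1]*u+Q[:,1:2]*v+Q[:,2:]*[0,0,1]).astype(np.float32)
        return cv2.remap(dt,q[:,:1],q[:,1:],cv2.INTER_LINEAR,borderValue=8).mean()
    r=differential_evolution(cost,bounds,seed=1,maxiter=150,popsize=20,tol=1e-6)
    print(f,'d %.4f h %.4f tilt %.1f lat %.4f yaw %.1f'%(r.x[0],r.x[1],np.degrees(r.x[2]),r.x[3],np.degrees(r.x[4])),'cost',r.fun.round(2))
    return r.x
if __name__=='__main__':
    B=[(-.04,.04),(-.03,.03),(-.6,.6),(-.005,.005),(-.1,.1)]
    for f,hg,cz in(('w12',0,.046),('w13',.0045,.046),('w16',.0045,.046),('w20',0,.0417),('w21',.0045,.0417)): run(f,hg,cz,B)
E
python3 pose.py
```

```text
w12 d 0.0023 h -0.0153 tilt 10.7 lat -0.0003 yaw 1.8 cost 0.56
w13 d -0.0189 h -0.0127 tilt 11.8 lat -0.0008 yaw 2.6 cost 0.62Traceback (most recent call last):
  File "pose.py", line 28, in <module>
    for f,hg,cz in(('w12',0,.046),('w13',.0045,.046),('w16',.0045,.046),('w20',0,.0417),('w21',.0045,.0417)): run(f,hg,cz,B)
                                                                                                              ~~~^^^^^^^^^^^
  File "pose.py", line 14, in run
    C,s=pickle.load(open(f'{f}.pkl','rb'));g=cv2.cvtColor(cv2.imread(f'pics/{f}.png'),cv2.COLOR_BGR2GRAY)
                    ~~~~^^^^^^^^^^^^^^^^^
FileNotFoundError: [Errno 2] No such file or directory: 'w16.pkl'
```

```bash
python3 rows.py w22 0.041 | head -2; sed -i "s/('w16',.0045,.046),//; s/('w12',0,.046),('w13',.0045,.046),//; s/('w21',.0045,.0417)/('w21',.0045,.0417),('w22',.0045,.0417)/" pose.py; python3 pose.py
python3 - <<'E'
from fit import *
# bench-side check from the side camera: cap / plug position
D=cam('side');sd,_=save('side','pics/s22.png');T=telemetry.get_state()['ee_pos']
for h in(-.005,0,.005,.01):print(h,fit(sd[:,:,::-1].copy(),D,[(.036,T[2]-.0197-h)],T[:2],.028)[0])
E
```

```text
24.7833 [0.4792 0.0883 0.0893] [6.378e-01 7.702e-01 1.000e-04 1.000e-04] [ 0.3 -0.3 -4.8] [-0.13 -0.03  0.06] 0.11844555860677099
[(134, -23), (135, -21), (141, 22), (142, 29), (143, 19), (156, -31), (157, -28), (172, 19), (173, 20), (367, -23), (368, -27), (369, -18)]
w20 d 0.0102 h -0.0234 tilt 14.3 lat -0.0006 yaw -0.9 cost 0.74
w21 d 0.0184 h -0.0139 tilt -5.8 lat -0.0012 yaw 1.7 cost 0.83
w22 d 0.0190 h -0.0075 tilt -3.0 lat -0.0010 yaw 1.5 cost 0.85
-0.005 [0.2844 0.4762 0.1048]
0 [0.2789 0.4767 0.1113]
0.005 [0.3789 0.4772 0.1163]
0.01 [0.5611 0.4747 0.0763]
```

The bar slides along the flat pads again as soon as its weight is lifted, this time forward. I'll set it down and grip the bar across its 60 mm length, on its end faces. Held that way it hangs level and can't slide along the bar.

>>> carry_out([
  {"delta_pos":[0,0,-0.01],"angular":[0,0,0],"gripper":-1},
  {"delta_pos":[0,0,-0.02],"angular":[0,0,0],"gripper":-1},
  {"delta_pos":[0,0,-0.03],"angular":[0,0,0],"gripper":-1},
  {"delta_pos":[0,0,-0.04],"angular":[0,0,0],"gripper":-1},
  {"delta_pos":[0,0,-0.05],"angular":[0,0,0],"gripper":-1},
  {"delta_pos":[0,0,-0.058],"angular":[0,0,0],"gripper":-1},
  {"delta_pos":[0,0,-0.064],"angular":[0,0,0],"gripper":-1},
  {"delta_pos":[0,0,-0.064],"angular":[0,0,0],"gripper":-1},
])

```text
clock: 25.55
ee_pos: [0.4793, 0.0885, 0.0761]
tcp_rot: [0.638, 0.77, 0.0, -0.0]
contact_force: [-0.1, 1.8, -0.9]
grip_width: 0.117
gripper_force: 124.0
```

```bash
python3 rows.py w23 0.041 | head -2
```

```text
25.55 [0.4793 0.0885 0.0761] [ 6.378e-01  7.702e-01  2.000e-04 -0.000e+00] [-0.1  1.8 -0.9] [ 0.22  0.07 -0.03] 0.11695176775525488
[(134, -24), (141, 24), (142, 29), (143, 20), (156, -30), (157, -29), (172, 21), (173, 19), (367, -23), (368, -28), (369, -18)]
```

>>> carry_out([
  {"delta_pos":[0,0,0],"angular":[0,0,0],"gripper":-0.2},
  {"delta_pos":[0,0,0],"angular":[0,0,0],"gripper":0.2},
  {"delta_pos":[0,0,0.0],"angular":[0,0,0],"gripper":1},
  {"delta_pos":[0,0,0.1],"angular":[0,0,0],"gripper":1},
  {"delta_pos":[0,0,0.25],"angular":[0,0,0],"gripper":1},
  {"delta_pos":[0,0.02,0.4],"angular":[0,0,0],"gripper":1},
  {"delta_pos":[0,0.06,0.52],"angular":[0,0,-0.079],"gripper":1},
  {"delta_pos":[0,0.1,0.54],"angular":[0,0,-0.158],"gripper":1},
])

```text
clock: 26.27
ee_pos: [0.4814, 0.1088, 0.1884]
tcp_rot: [0.73, 0.683, 0.003, 0.002]
contact_force: [0.8, -0.0, 0.5]
grip_width: 1.001
gripper_force: 0.0
```

>>> carry_out([
  {"delta_pos":[0,0,0],"angular":[0,0,-0.079],"gripper":1},
  {"delta_pos":[0,0,0],"angular":[0,0,-0.158],"gripper":1},
  {"delta_pos":[0,0,0],"angular":[0,0,-0.237],"gripper":1},
  {"delta_pos":[0,0,0],"angular":[0,0,-0.316],"gripper":1},
  {"delta_pos":[0,0,0],"angular":[0,0,-0.395],"gripper":1},
  {"delta_pos":[0,0,0],"angular":[0,0,-0.474],"gripper":1},
  {"delta_pos":[0,0,0],"angular":[0,0,-0.553],"gripper":1},
  {"delta_pos":[0,0,0],"angular":[0,0,-0.632],"gripper":1},
])

```text
clock: 26.93
ee_pos: [0.4791, 0.1082, 0.1843]
tcp_rot: [0.967, 0.253, 0.0, 0.0]
contact_force: [-0.2, -0.1, -0.2]
grip_width: 0.999
gripper_force: 0.0
```

>>> carry_out([
  {"delta_pos":[0,0,0],"angular":[0,0,-0.079],"gripper":1},
  {"delta_pos":[0,0,0],"angular":[0,0,-0.158],"gripper":1},
  {"delta_pos":[0,0,0],"angular":[0,0,-0.21],"gripper":1},
  {"delta_pos":[0,0,0],"angular":[0,0,-0.21],"gripper":1},
  {"delta_pos":[0,0,0],"angular":[0,0,-0.21],"gripper":1},
  {"delta_pos":[0,0,0],"angular":[0,0,-0.21],"gripper":1},
  {"delta_pos":[0,0,0],"angular":[0,0,-0.21],"gripper":1},
  {"delta_pos":[0,0,0],"angular":[0,0,-0.21],"gripper":1},
])

```text
clock: 27.6
ee_pos: [0.4791, 0.1083, 0.1841]
tcp_rot: [0.996, 0.094, 0.0, 0.0]
contact_force: [-0.3, -1.3, 0.4]
grip_width: 1.004
gripper_force: 0.0
```

```bash
python3 - <<'E'
from meas import *
im,C,s=meas('w24');g=cv2.cvtColor(im,cv2.COLOR_RGB2GRAY);print(s['joints'])
hsv=cv2.cvtColor(im,cv2.COLOR_RGB2HSV);m=((hsv[:,:,1]<45)&(hsv[:,:,2]>110))
q=proj(C,s['ee_pos']*[1,1,0]+[0,0,.05])[0]
for c in range(int(q[0])-75,int(q[0])+80,3):
    r=np.where(m[120:290,c])[0]+120
    if len(r):print(c,r.min(),r.max(),end=' | ')
E
```

```text
27.6 [0.47907323 0.10830707 0.1840846 ] [9.95539543e-01 9.43452033e-02 1.55246700e-06 1.93086861e-05] [-0.31295103 -1.27838715  0.38256373]
tcp at z.054 [319.60290533 193.2382285 ] .083 [319.72620866 205.2420481 ]
[ 261  151  109   86 5536]
151 314 317 | 155 297 334 | 159 283 341 | 163 280 346 | 167 277 350 | 171 275 353 | 175 274 356 | 179 272 357 | 183 261 359 | 187 261 369 | 191 261 369 | 195 263 367 | 199 272 360 | 203 273 359 | 207 274 357 | 211 275 356 | 215 278 354 | 219 281 351 | 223 284 348 | 227 289 343 | 231 295 336 | 235 305 326 | 
cap [[0.7989 0.4773 0.1109]
 [0.8256 0.4773 0.1114]]
[ 2.19310270e-01  2.23539221e-01  1.97642613e+00 -4.78696656e-05
  9.41629026e-01  1.60116331e+00]
244 236 281 | 247 238 279 | 250 240 278 | 253 243 275 | 256 247 272 | 259 253 267 | 262 184 194 | 265 184 195 | 268 184 195 | 271 184 196 | 274 173 207 | 277 167 214 | 280 162 218 | 283 159 222 | 286 157 225 | 289 160 227 | 292 158 229 | 295 156 231 | 298 155 232 | 301 154 233 | 304 153 234 | 307 152 235 | 310 152 235 | 313 152 236 | 316 151 236 | 319 152 236 | 322 152 235 | 325 153 235 | 328 153 234 | 331 154 233 | 334 155 232 | 337 157 230 | 340 158 229 | 343 161 227 | 346 163 224 | 349 166 222 | 352 169 218 | 355 174 213 | 358 180 205 | 361 184 195 | 364 184 195 | 367 184 195 |
```

>>> carry_out([
  {"delta_pos":[-0.015,0.0145,-0.1],"angular":[0,0,0],"gripper":1},
  {"delta_pos":[-0.015,0.0145,-0.25],"angular":[0,0,0],"gripper":1},
  {"delta_pos":[-0.015,0.0145,-0.4],"angular":[0,0,0],"gripper":1},
  {"delta_pos":[-0.015,0.0145,-0.5],"angular":[0,0,0],"gripper":1},
  {"delta_pos":[-0.015,0.0145,-0.56],"angular":[0,0,0],"gripper":1},
  {"delta_pos":[-0.015,0.0145,-0.56],"angular":[0,0,0],"gripper":1},
  {"delta_pos":[-0.015,0.0145,-0.56],"angular":[0,0,0],"gripper":0.6},
  {"delta_pos":[-0.015,0.0145,-0.56],"angular":[0,0,0],"gripper":0.5},
], grip_force=80)

```text
clock: 28.32
ee_pos: [0.4767, 0.1114, 0.0728]
tcp_rot: [0.996, 0.094, 0.0, -0.0]
contact_force: [0.5, -0.2, 0.7]
grip_width: 0.759
gripper_force: 0.0
```

>>> carry_out([
  {"delta_pos":[0,0,0],"angular":[0,0,0],"gripper":-1},
  {"delta_pos":[0,0,0],"angular":[0,0,0],"gripper":-1},
  {"delta_pos":[0,0,0],"angular":[0,0,0],"gripper":-1},
  {"delta_pos":[0,0,0],"angular":[0,0,0],"gripper":-1},
  {"delta_pos":[0,0,0],"angular":[0,0,0],"gripper":-1},
  {"delta_pos":[0,0,0],"angular":[0,0,0],"gripper":-1},
  {"delta_pos":[0,0,0],"angular":[0,0,0],"gripper":-1},
  {"delta_pos":[0,0,0],"angular":[0,0,0],"gripper":-1},
])

```text
clock: 28.98
ee_pos: [0.4772, 0.1115, 0.0736]
tcp_rot: [0.996, 0.094, 0.001, -0.0]
contact_force: [-0.6, 0.1, 7.0]
grip_width: 0.682
gripper_force: 85.9
```

```bash
cat > r2.py <<'E'
from fit import *
import sys
f=sys.argv[1];s=telemetry.get_state();print(s['clock'],s['ee_pos'].round(4),s['tcp_rot'].round(4),s['contact_force'].round(1),s['moment'].round(2),s['grip_width'].round(3),s['gripper_force'])
im,C=save('wrist',f'pics/{f}.png');pickle.dump((C,s),open(f'{f}.pkl','wb'));g=cv2.cvtColor(im,cv2.COLOR_RGB2GRAY)
for c in(300,316,332):
    d=np.diff(g[:,c-1:c+2].mean(1));print(c,[(r,int(d[r])) for r in range(100,380) if abs(d[r])>18])
E
python3 r2.py w25
```

```text
Traceback (most recent call last):
  File "r2.py", line 3, in <module>
    f=sys.argv[1];s=telemetry.get_state();print(s['clock'],s['ee_pos'].round(4),s['tcp_rot'].round(4),s['contact_force'].round(1),s['moment'].round(2),s['grip_width'].round(3),s['gripper_force'])
                                                                                                                                                       ^^^^^^^^^^^^^^^^^^^^^
AttributeError: 'float' object has no attribute 'round'
```

>>> carry_out([
  {"delta_pos":[0,0,0.01],"angular":[0,0,0],"gripper":-1},
  {"delta_pos":[0,0,0.02],"angular":[0,0,0],"gripper":-1},
  {"delta_pos":[0,0,0.03],"angular":[0,0,0],"gripper":-1},
  {"delta_pos":[0,0,0.04],"angular":[0,0,0],"gripper":-1},
  {"delta_pos":[0,0,0.05],"angular":[0,0,0],"gripper":-1},
  {"delta_pos":[0,0,0.06],"angular":[0,0,0],"gripper":-1},
  {"delta_pos":[0,0,0.07],"angular":[0,0,0],"gripper":-1},
  {"delta_pos":[0,0,0.08],"angular":[0,0,0],"gripper":-1},
])

```text
clock: 29.65
ee_pos: [0.4759, 0.1112, 0.0882]
tcp_rot: [0.996, 0.094, -0.0, 0.0]
contact_force: [-0.5, 0.2, -5.1]
grip_width: 0.681
gripper_force: 86.7
```

```bash
python3 r2.py w26
```

```text
Traceback (most recent call last):
  File "r2.py", line 3, in <module>
    f=sys.argv[1];s=telemetry.get_state();print(s['clock'],s['ee_pos'].round(4),s['tcp_rot'].round(4),s['contact_force'].round(1),s['moment'].round(2),s['grip_width'].round(3),s['gripper_force'])
                                                                                                                                                       ^^^^^^^^^^^^^^^^^^^^^
AttributeError: 'float' object has no attribute 'round'
```

```bash
sed -i "s/s\['grip_width'\].round(3)/s['grip_width']/" r2.py; python3 r2.py w26; python3 - <<'E'
from fit import *
C,s=pickle.load(open('w26.pkl','rb'));T=s['ee_pos'];psi=2*np.arctan2(s['tcp_rot'][1],s['tcp_rot'][0]);u=np.array([np.cos(psi),np.sin(psi),0])
for n,a,z in[('bar front face top',.006,.051),('bar front face bottom',.006,.022),('cap edge',.036,.022),('cap low',.036,0),('flange top',.038,-.0045),('flange low',.038,-.0125)]:print(n,proj(C,T+u*a+[0,0,z-.0416])[0].round(1))
D=cam('side');sd,_=save('side','pics/s26.png')
print(fit(sd[:,:,::-1].copy(),D,[(.036,T[2]-.0416+.022)],T[:2],.012)[:2])
E
```

```text
29.65 [0.4759 0.1112 0.0882] [ 9.956e-01  9.370e-02 -2.000e-04  0.000e+00] [-0.5  0.2 -5.1] [-0.01 -0.08 -0.  ] 0.6812665562055656 86.68201446533203
300 [(175, 21), (180, -22), (191, 20), (192, 22), (252, -28), (253, -27), (364, -26), (365, -25)]
316 [(173, 22), (177, -19), (178, -22), (189, 21), (190, 18), (209, -27), (210, -29), (218, 20), (219, 27), (220, 21), (251, -21), (252, -29), (253, -21), (306, -21), (308, 20), (309, 19), (367, -24), (368, -26)]
332 [(174, 22), (179, -21), (180, -21), (190, 18), (191, 24), (251, -21), (252, -29), (253, -21), (365, -26), (366, -27)]
bar front face top [320.7 283.3]
bar front face bottom [320.3 249.6]
cap edge [320.5 188.9]
cap low [320.3 176.7]
flange top [320.3 170.9]
flange low [320.2 167.5]
[[0.2156 0.4764 0.1142]
 [0.2211 0.4759 0.1142]]
```

>>> carry_out([
  {"delta_pos":[0,0,0.04],"angular":[0,0,0],"gripper":-1},
  {"delta_pos":[0,0,0.11],"angular":[0,0,0],"gripper":-1},
  {"delta_pos":[0,0,0.2],"angular":[0,0,0],"gripper":-1},
  {"delta_pos":[0,0,0.29],"angular":[0,0,-0.005],"gripper":-1},
  {"delta_pos":[0,-0.03,0.38],"angular":[0,0,-0.01],"gripper":-1},
  {"delta_pos":[0,-0.08,0.45],"angular":[0,0,-0.015],"gripper":-1},
  {"delta_pos":[0,-0.15,0.49],"angular":[0,0,-0.019],"gripper":-1},
  {"delta_pos":[0,-0.23,0.51],"angular":[0,0,-0.019],"gripper":-1},
])

```text
clock: 30.42
ee_pos: [0.4766, 0.0652, 0.192]
tcp_rot: [0.997, 0.079, 0.001, -0.0]
contact_force: [0.2, 0.3, -5.0]
grip_width: 0.679
gripper_force: 87.2
```

>>> carry_out([
  {"delta_pos":[0,-0.1,0],"angular":[0,0,0],"gripper":-1},
  {"delta_pos":[0,-0.21,0],"angular":[0,0,0],"gripper":-1},
  {"delta_pos":[0,-0.33,0],"angular":[0,0,0],"gripper":-1},
  {"delta_pos":[0,-0.44,0],"angular":[0,0,0],"gripper":-1},
  {"delta_pos":[0,-0.53,0],"angular":[0,0,0],"gripper":-1},
  {"delta_pos":[0,-0.6,0],"angular":[0,0,0],"gripper":-1},
  {"delta_pos":[0,-0.625,0],"angular":[0,0,0],"gripper":-1},
  {"delta_pos":[0,-0.625,0],"angular":[0,0,0],"gripper":-1},
])

```text
clock: 31.08
ee_pos: [0.476, -0.0606, 0.1904]
tcp_rot: [0.997, 0.078, 0.0, 0.0]
contact_force: [1.1, -0.4, -5.3]
grip_width: 0.683
gripper_force: 87.2
```

```bash
python3 r2.py w27; python3 - <<'E'
from fit import *
C,s=pickle.load(open('w27.pkl','rb'));im=cv2.imread('pics/w27.png');g=cv2.cvtColor(im,cv2.COLOR_BGR2GRAY);G=(.5735,-.0445)
print('psi',np.degrees(2*np.arctan2(s['tcp_rot'][1],s['tcp_rot'][0])))
for m in([(.05,.072),(.029,.062)],[(.029,.062)],[(.062,.008)]):print(fit(im,C,m,G,.01)[0])
c=fit(im,C,[(.05,.072),(.029,.062)],G,.01)[0][1:]
for lo,hi in((70,130),(-110,-50)):
    print([(a,int(np.mean([g[tuple(proj(C,[c[0]+r*np.cos(np.radians(a)),c[1]+r*np.sin(np.radians(a)),.072])[0].round().astype(int)[::-1].clip(0,[399,639]))] for r in(.043,.045,.047)]))) for a in range(lo,hi,2)])
E
```

```text
31.0833 [ 0.476  -0.0606  0.1904] [9.97e-01 7.80e-02 1.00e-04 0.00e+00] [ 1.1 -0.4 -5.3] [-0.    0.05 -0.03] 0.6831679398069798 87.20495223999023
300 [(175, 20), (180, -22), (191, 20), (192, 21), (251, -20), (252, -30), (253, -21), (320, -19), (329, -21)]
316 [(173, 25), (177, -19), (178, -22), (189, 22), (209, -27), (210, -26), (218, 19), (219, 27), (220, 22), (251, -21), (252, -29), (253, -20), (306, -21), (308, 21), (309, 18), (331, -20), (332, -23)]
332 [(174, 21), (175, 19), (179, -22), (180, -19), (190, 18), (191, 23), (251, -20), (252, -28), (253, -22), (365, -24), (366, -27)]
psi 8.946703830371863
[ 1.7434  0.574  -0.044 ]
[ 0.1444  0.5735 -0.044 ]
[ 1.4083  0.574  -0.041 ]
[(70, 119), (72, 110), (74, 92), (76, 110), (78, 120), (80, 119), (82, 117), (84, 112), (86, 98), (88, 80), (90, 77), (92, 84), (94, 84), (96, 84), (98, 84), (100, 84), (102, 83), (104, 83), (106, 83), (108, 83), (110, 85), (112, 114), (114, 126), (116, 125), (118, 116), (120, 109), (122, 98), (124, 95), (126, 122), (128, 124)]
[(-110, 109), (-108, 96), (-106, 91), (-104, 124), (-102, 128), (-100, 127), (-98, 120), (-96, 113), (-94, 103), (-92, 88), (-90, 84), (-88, 84), (-86, 83), (-84, 84), (-82, 84), (-80, 84), (-78, 84), (-76, 84), (-74, 84), (-72, 85), (-70, 103), (-68, 127), (-66, 128), (-64, 122), (-62, 112), (-60, 104), (-58, 90), (-56, 94), (-54, 120), (-52, 118)]
```

>>> carry_out([
  {"delta_pos":[0.03,0.005,0],"angular":[0,0,0],"gripper":-1},
  {"delta_pos":[0.1,0.016,0],"angular":[0,0,0],"gripper":-1},
  {"delta_pos":[0.2,0.031,0],"angular":[0,0,0],"gripper":-1},
  {"delta_pos":[0.3,0.047,0],"angular":[0,0,0],"gripper":-1},
  {"delta_pos":[0.39,0.06,0],"angular":[0,0,0],"gripper":-1},
  {"delta_pos":[0.45,0.07,0],"angular":[0,0,0],"gripper":-1},
  {"delta_pos":[0.48,0.075,0],"angular":[0,0,0],"gripper":-1},
  {"delta_pos":[0.492,0.077,0],"angular":[0,0,0],"gripper":-1},
])

```text
clock: 31.8
ee_pos: [0.5754, -0.0432, 0.1898]
tcp_rot: [0.997, 0.079, 0.0, -0.0]
contact_force: [-1.0, -0.7, -5.0]
grip_width: 0.679
gripper_force: 87.2
```

>>> carry_out([
  {"delta_pos":[0,0,-0.02],"angular":[0,0,0],"gripper":-1},
  {"delta_pos":[0,0,-0.06],"angular":[0,0,0],"gripper":-1},
  {"delta_pos":[0,0,-0.11],"angular":[0,0,0],"gripper":-1},
  {"delta_pos":[0,0,-0.15],"angular":[0,0,0],"gripper":-1},
  {"delta_pos":[0,0,-0.18],"angular":[0,0,0],"gripper":-1},
  {"delta_pos":[0,0,-0.2],"angular":[0,0,0],"gripper":-1},
  {"delta_pos":[0,0,-0.21],"angular":[0,0,0],"gripper":-1},
  {"delta_pos":[0,0,-0.22],"angular":[0,0,0],"gripper":-1},
])

```text
clock: 32.47
ee_pos: [0.5744, -0.0445, 0.1458]
tcp_rot: [0.997, 0.079, -0.0, -0.0]
contact_force: [-0.0, 0.2, -4.5]
grip_width: 0.685
gripper_force: 87.2
```

>>> carry_out([
  {"delta_pos":[0,0,-0.01],"angular":[0,0,0],"gripper":-1},
  {"delta_pos":[0,0,-0.02],"angular":[0,0,0],"gripper":-1},
  {"delta_pos":[0,0,-0.03],"angular":[0,0,0],"gripper":-1},
  {"delta_pos":[0,0,-0.04],"angular":[0,0,0],"gripper":-1},
  {"delta_pos":[0,0,-0.05],"angular":[0,0,0],"gripper":-1},
  {"delta_pos":[0,0,-0.06],"angular":[0,0,0],"gripper":-1},
  {"delta_pos":[0,0,-0.07],"angular":[0,0,0],"gripper":-1},
  {"delta_pos":[0,0,-0.08],"angular":[0,0,0],"gripper":-1},
])

```text
clock: 33.13
ee_pos: [0.5745, -0.0444, 0.1299]
tcp_rot: [0.997, 0.079, -0.0, 0.0]
contact_force: [0.4, 0.5, -5.4]
grip_width: 0.68
gripper_force: 87.2
```

>>> carry_out([
  {"delta_pos":[0,0,-0.005],"angular":[0,0,0],"gripper":-1},
  {"delta_pos":[0,0,-0.01],"angular":[0,0,0],"gripper":-1},
  {"delta_pos":[0,0,-0.015],"angular":[0,0,0],"gripper":-1},
  {"delta_pos":[0,0,-0.02],"angular":[0,0,0],"gripper":-1},
  {"delta_pos":[0,0,-0.025],"angular":[0,0,0],"gripper":-1},
  {"delta_pos":[0,0,-0.03],"angular":[0,0,0],"gripper":-1},
  {"delta_pos":[0,0,-0.035],"angular":[0,0,0],"gripper":-1},
  {"delta_pos":[0,0,-0.04],"angular":[0,0,0],"gripper":-1},
])

```text
clock: 33.8
ee_pos: [0.5745, -0.0444, 0.122]
tcp_rot: [0.997, 0.079, 0.0, 0.0]
contact_force: [-0.5, 0.2, -5.3]
grip_width: 0.683
gripper_force: 87.2
```

>>> carry_out([
  {"delta_pos":[0,0,-0.005],"angular":[0,0,0],"gripper":-1},
  {"delta_pos":[0,0,-0.01],"angular":[0,0,0],"gripper":-1},
  {"delta_pos":[0,0,-0.015],"angular":[0,0,0],"gripper":-1},
  {"delta_pos":[0,0,-0.02],"angular":[0,0,0],"gripper":-1},
  {"delta_pos":[0,0,-0.025],"angular":[0,0,0],"gripper":-1},
  {"delta_pos":[0,0,-0.03],"angular":[0,0,0],"gripper":-1},
  {"delta_pos":[0,0,-0.035],"angular":[0,0,0],"gripper":-1},
  {"delta_pos":[0,0,-0.035],"angular":[0,0,0],"gripper":-1},
])

```text
clock: 34.47
ee_pos: [0.5748, -0.0444, 0.1152]
tcp_rot: [0.997, 0.079, 0.0, 0.0]
contact_force: [0.1, 0.6, -1.8]
grip_width: 0.68
gripper_force: 87.3
```

>>> carry_out([
  {"delta_pos":[0,0,-0.004],"angular":[0,0,0],"gripper":-1},
  {"delta_pos":[0,0,-0.008],"angular":[0,0,0],"gripper":-1},
  {"delta_pos":[0,0,-0.012],"angular":[0,0,0],"gripper":-1},
  {"delta_pos":[0,0,-0.015],"angular":[0,0,0],"gripper":-1},
  {"delta_pos":[0,0,-0.017],"angular":[0,0,0],"gripper":-1},
  {"delta_pos":[0,0,-0.019],"angular":[0,0,0],"gripper":-1},
  {"delta_pos":[0,0,-0.019],"angular":[0,0,0],"gripper":-1},
  {"delta_pos":[0,0,-0.019],"angular":[0,0,0],"gripper":-1},
])

```text
clock: 35.13
ee_pos: [0.5745, -0.0444, 0.1117]
tcp_rot: [0.997, 0.079, 0.0, 0.0]
contact_force: [-2.7, -0.1, 5.3]
grip_width: 0.68
gripper_force: 88.4
```

>>> carry_out([
  {"delta_pos":[0,0,0.004],"angular":[0,0,0.04],"gripper":-1},
  {"delta_pos":[0,0,0.004],"angular":[0,0,0.1],"gripper":-1},
  {"delta_pos":[0,0,0.004],"angular":[0,0,0.165],"gripper":-1},
  {"delta_pos":[0,0,0.004],"angular":[0,0,0.23],"gripper":-1},
  {"delta_pos":[0,0,0.004],"angular":[0,0,0.295],"gripper":-1},
  {"delta_pos":[0,0,0.004],"angular":[0,0,0.36],"gripper":-1},
  {"delta_pos":[0,0,0.004],"angular":[0,0,0.41],"gripper":-1},
  {"delta_pos":[0,0,0.004],"angular":[0,0,0.44],"gripper":-1},
])

```text
clock: 35.8
ee_pos: [0.5745, -0.0444, 0.1119]
tcp_rot: [0.91, 0.414, 0.0, 0.0]
contact_force: [0.1, 0.2, -1.3]
grip_width: 0.684
gripper_force: 87.6
```

```bash
python3 r2.py w30|head -1
```

```text
35.8 [ 0.5745 -0.0444  0.1119] [0.9103 0.4139 0.     0.    ] [ 0.1  0.2 -1.3] [-0.01 -0.03  0.  ] 0.6843861094781394 87.62068033218384
```

>>> carry_out([
  {"delta_pos":[0,0,0],"angular":[0,0,0.04],"gripper":-1},
  {"delta_pos":[0,0,0],"angular":[0,0,0.1],"gripper":-1},
  {"delta_pos":[0,0,0],"angular":[0,0,0.165],"gripper":-1},
  {"delta_pos":[0,0,0],"angular":[0,0,0.23],"gripper":-1},
  {"delta_pos":[0,0,0],"angular":[0,0,0.295],"gripper":-1},
  {"delta_pos":[0,0,0],"angular":[0,0,0.35],"gripper":-1},
  {"delta_pos":[0,0,0],"angular":[0,0,0.4],"gripper":-1},
  {"delta_pos":[0,0,0],"angular":[0,0,0.4],"gripper":-1},
])

```text
clock: 36.52
ee_pos: [0.5744, -0.0443, 0.1119]
tcp_rot: [0.739, 0.674, -0.0, -0.0]
contact_force: [-0.8, 0.4, -1.4]
grip_width: 0.681
gripper_force: 87.6
```

```bash
python3 r2.py w31
```

```text
36.5167 [ 0.5744 -0.0443  0.1119] [ 7.387e-01  6.741e-01 -0.000e+00 -1.000e-04] [-0.8  0.4 -1.4] [ 0.06  0.1  -0.03] 0.6808799696232526 87.59499907493591
300 [(115, -19), (116, -23), (138, 19), (155, 26), (179, -18), (180, -27), (181, -21), (190, 19), (191, 27), (192, 27), (244, -18), (251, -23), (252, -35), (253, -26), (282, 18), (320, -19), (363, -18), (364, -27), (365, -26)]
316 [(114, -22), (148, 21), (172, 28), (173, 23), (177, -25), (178, -29), (189, 25), (190, 22), (209, -29), (210, -29), (218, 20), (219, 30), (220, 21), (251, -23), (252, -34), (253, -26), (282, 19), (305, -20), (306, -22), (308, 23), (309, 19), (367, -27), (368, -33), (369, -20)]
332 [(115, -20), (138, 18), (149, 20), (174, 24), (175, 20), (179, -26), (180, -21), (190, 20), (191, 26), (251, -23), (252, -34), (253, -24), (281, 19), (282, 18), (321, -19), (365, -26), (366, -28)]
```

>>> carry_out([
  {"delta_pos":[0,0,0.01],"angular":[0,0,0],"gripper":-1},
  {"delta_pos":[0,0,0.02],"angular":[0,0,0],"gripper":-1},
  {"delta_pos":[0,0,0.03],"angular":[0,0,0],"gripper":-1},
  {"delta_pos":[0,0,0.04],"angular":[0,0,0],"gripper":-1},
  {"delta_pos":[0,0,0.05],"angular":[0,0,0],"gripper":-1},
  {"delta_pos":[0,0,0.06],"angular":[0,0,0],"gripper":-1},
  {"delta_pos":[0,0,0.06],"angular":[0,0,0],"gripper":-1},
  {"delta_pos":[0,0,0.06],"angular":[0,0,0],"gripper":-1},
])

```text
clock: 37.23
ee_pos: [0.5746, -0.0444, 0.1243]
tcp_rot: [0.739, 0.673, 0.0, 0.0]
contact_force: [0.0, 0.1, -1.4]
grip_width: 0.683
gripper_force: 87.6
```

>>> carry_out([
  {"delta_pos":[0,0,0.06],"angular":[0,0,0],"gripper":-1},
  {"delta_pos":[0,0,0.14],"angular":[0,0,0],"gripper":-1},
  {"delta_pos":[0,0,0.23],"angular":[0,0,0],"gripper":-1},
  {"delta_pos":[0,0,0.31],"angular":[0,0,0],"gripper":-1},
  {"delta_pos":[-0.02,-0.05,0.36],"angular":[0,0,0],"gripper":-1},
  {"delta_pos":[-0.05,-0.13,0.38],"angular":[0,0,0],"gripper":-1},
  {"delta_pos":[-0.09,-0.23,0.38],"angular":[0,0,0],"gripper":-1},
  {"delta_pos":[-0.13,-0.35,0.38],"angular":[0,0,0],"gripper":-1},
])

```text
clock: 37.9
ee_pos: [0.5481, -0.1151, 0.201]
tcp_rot: [0.739, 0.674, 0.0, 0.0]
contact_force: [-0.2, 0.4, -1.2]
grip_width: 0.68
gripper_force: 87.6
```

>>> carry_out([
  {"delta_pos":[-0.04,-0.12,0],"angular":[0,0,0],"gripper":-1},
  {"delta_pos":[-0.08,-0.24,0],"angular":[0,0,0],"gripper":-1},
  {"delta_pos":[-0.12,-0.36,0],"angular":[0,0,0],"gripper":-1},
  {"delta_pos":[-0.17,-0.46,0],"angular":[0,0,0],"gripper":-1},
  {"delta_pos":[-0.2,-0.54,0],"angular":[0,0,0],"gripper":-1},
  {"delta_pos":[-0.23,-0.6,0],"angular":[0,0,0],"gripper":-1},
  {"delta_pos":[-0.24,-0.63,0],"angular":[0,0,0],"gripper":-1},
  {"delta_pos":[-0.24,-0.63,0],"angular":[0,0,0],"gripper":-1},
])

```text
clock: 38.57
ee_pos: [0.4999, -0.2415, 0.2003]
tcp_rot: [0.74, 0.673, -0.0, 0.0]
contact_force: [0.3, 0.4, -2.0]
grip_width: 0.682
gripper_force: 87.6
```

```bash
python3 r2.py w33; python3 - <<'E'
from fit import *
C,s=pickle.load(open('w33.pkl','rb'));im=cv2.imread('pics/w33.png')
A=pickle.load(open('w1.pkl','rb'));w1=cv2.imread('pics/w1.png')
def f3(im,C,g):
    out=[]
    for r in np.arange(.036,.066,.001):
        b=fit(im,C,[(r,.036)],g,.006)[0];out.append((b[0],r.round(4),b[1],b[2]))
    out.sort();return np.array(out[:4]).round(4).tolist()
print('w33',f3(im,C,(.404,-.254)));print('w1',f3(w1,A,(.404,-.254)))
# cap bottom absent plug: check well from wrist/side
D=cam('side');sd,_=save('side','pics/s33.png')
for n,p in[('flange',[.5738+.03*0,-.0445,.070]),('fl +x',[.602,-.0445,.070]),('fl -x',[.545,-.0445,.070]),('ear-',[.5738+.0067,-.0445-.043,.070]),('ear+',[.5738-.0067,-.0445+.043,.070]),('bore',[.5738,-.06,.05])]:
    q=proj(D,p)[0].round().astype(int);print(n,q,sd[q[1],q[0]])
E
```

```text
38.5667 [ 0.4999 -0.2415  0.2003] [ 7.399e-01  6.727e-01 -1.000e-04  1.000e-04] [ 0.3  0.4 -2. ] [0.03 0.   0.02] 0.6823897251882434 87.55565643310547
300 [(191, 27), (192, 26), (244, -19), (251, -24), (252, -35), (253, -25), (320, -22), (364, -27), (365, -23)]
316 [(189, 24), (190, 21), (209, -30), (210, -29), (218, 21), (219, 30), (220, 22), (251, -22), (252, -35), (253, -28), (281, 18), (282, 19), (306, -22), (308, 20), (309, 18), (322, -18), (367, -22), (368, -26)]
332 [(190, 21), (191, 25), (251, -23), (252, -33), (253, -27), (281, 18), (282, 19), (365, -29), (366, -28)]
w33 [[0.1889, 0.045, 0.401, -0.253], [0.7443, 0.044, 0.4015, -0.2515], [0.8411, 0.046, 0.4015, -0.2535], [0.9586, 0.043, 0.402, -0.251]]
w1 [[0.4321, 0.045, 0.4015, -0.2535], [0.6488, 0.064, 0.4015, -0.2535], [0.7421, 0.065, 0.4005, -0.254], [0.8143, 0.046, 0.4005, -0.2535]]
flange [338 212] [ 95 103 103]
fl +x [348 212] [161 170 173]
fl -x [328 213] [26 29 30]
ear- [342 222] [142 150 152]
ear+ [335 203] [181 190 191]
bore [339 221] [140 147 148]
```

>>> carry_out([
  {"delta_pos":[-0.04,-0.005,0],"angular":[0,0,0],"gripper":-1},
  {"delta_pos":[-0.12,-0.015,0],"angular":[0,0,0],"gripper":-1},
  {"delta_pos":[-0.22,-0.027,0],"angular":[0,0,0],"gripper":-1},
  {"delta_pos":[-0.32,-0.04,0],"angular":[0,0,0],"gripper":-1},
  {"delta_pos":[-0.4,-0.05,0],"angular":[0,0,0],"gripper":-1},
  {"delta_pos":[-0.46,-0.056,0],"angular":[0,0,0],"gripper":-1},
  {"delta_pos":[-0.492,-0.06,0],"angular":[0,0,0],"gripper":-1},
  {"delta_pos":[-0.492,-0.06,0],"angular":[0,0,0],"gripper":-1},
])

```text
clock: 39.33
ee_pos: [0.4012, -0.252, 0.2002]
tcp_rot: [0.739, 0.673, -0.0, -0.0]
contact_force: [0.6, 0.0, -1.6]
grip_width: 0.683
gripper_force: 87.6
```

>>> carry_out([
  {"delta_pos":[0,0,-0.05],"angular":[0,0,0],"gripper":-1},
  {"delta_pos":[0,0,-0.13],"angular":[0,0,0],"gripper":-1},
  {"delta_pos":[0,0,-0.22],"angular":[0,0,0],"gripper":-1},
  {"delta_pos":[0,0,-0.31],"angular":[0,0,0],"gripper":-1},
  {"delta_pos":[0,0,-0.39],"angular":[0,0,0],"gripper":-1},
  {"delta_pos":[0,0,-0.43],"angular":[0,0,0],"gripper":-1},
  {"delta_pos":[0,0,-0.45],"angular":[0,0,0],"gripper":-1},
  {"delta_pos":[0,0,-0.45],"angular":[0,0,0],"gripper":-1},
])

```text
clock: 40.0
ee_pos: [0.4022, -0.2521, 0.1092]
tcp_rot: [0.739, 0.673, -0.0, -0.001]
contact_force: [-0.4, -0.1, -1.3]
grip_width: 0.685
gripper_force: 87.6
```

```bash
python3 r2.py w35|head -3; python3 - <<'E'
from fit import *
D=cam('side');sd,_=save('side','pics/s35.png');im=sd[:,:,::-1].copy();T=telemetry.get_state()['ee_pos']
for z in(.066,.070,.075,.080):print('flange z',z,fit(im,D,[(.038,z)],(.574,-.0455),.006)[0])
print('collar',fit(im,D,[(.05,.072)],(.574,-.0455),.006)[0])
print('cap',fit(im,D,[(.036,T[2]-.0196)],T[:2],.01)[0],T)
for r in(.045,):print('window side',fit(im,D,[(r,.036)],(.401,-.253),.008)[0])
E
```

```text
40.0 [ 0.4022 -0.2521  0.1092] [ 7.393e-01  6.734e-01 -1.000e-04 -7.000e-04] [-0.4 -0.1 -1.3] [-0.    0.   -0.01] 0.6845372355312495 87.56289839744568
300 [(118, 20), (119, 18), (180, -22), (191, 24), (192, 25), (251, -23), (252, -33), (253, -23), (320, -21), (364, -28), (365, -26)]
316 [(118, 19), (178, -20), (189, 22), (190, 20), (209, -28), (210, -27), (218, 19), (219, 28), (220, 21), (251, -22), (252, -33), (253, -24), (306, -21), (308, 20), (309, 19), (367, -27), (368, -28), (369, -19)]
flange z 0.066 [ 1.181  0.568 -0.04 ]
flange z 0.07 [ 1.1765  0.568  -0.0435]
flange z 0.075 [ 1.171   0.5685 -0.048 ]
flange z 0.08 [ 1.2098  0.568  -0.051 ]
collar [ 0.5822  0.576  -0.045 ]
cap [ 0.4622  0.4027 -0.2526] [ 0.40268092 -0.25256227  0.11041654]
window side [ 0.431   0.4    -0.2535]
```

>>> carry_out([
  {"delta_pos":[-0.002,-0.002,-0.015],"angular":[0,0,0],"gripper":-1},
  {"delta_pos":[-0.004,-0.004,-0.035],"angular":[0,0,0],"gripper":-1},
  {"delta_pos":[-0.005,-0.005,-0.055],"angular":[0,0,0],"gripper":-1},
  {"delta_pos":[-0.005,-0.005,-0.07],"angular":[0,0,0],"gripper":-1},
  {"delta_pos":[-0.005,-0.005,-0.08],"angular":[0,0,0],"gripper":-1},
  {"delta_pos":[-0.005,-0.005,-0.087],"angular":[0,0,0],"gripper":-1},
  {"delta_pos":[-0.005,-0.005,-0.09],"angular":[0,0,0],"gripper":-1},
  {"delta_pos":[-0.005,-0.005,-0.09],"angular":[0,0,0],"gripper":-1},
])

```text
clock: 40.77
ee_pos: [0.401, -0.2533, 0.0919]
tcp_rot: [0.739, 0.673, -0.0, -0.0]
contact_force: [0.1, -0.5, -1.5]
grip_width: 0.683
gripper_force: 87.6
```

>>> carry_out([
  {"delta_pos":[0,0,0],"angular":[0,0,0],"gripper":-1},
  {"delta_pos":[0,0,0],"angular":[0,0,0],"gripper":-1},
  {"delta_pos":[0,0,0],"angular":[0,0,0],"gripper":-1},
  {"delta_pos":[0,0,0],"angular":[0,0,0],"gripper":-1},
  {"delta_pos":[0,0,0],"angular":[0,0,0],"gripper":-1},
  {"delta_pos":[0,0,0],"angular":[0,0,0],"gripper":-1},
  {"delta_pos":[0,0,0],"angular":[0,0,0],"gripper":-1},
  {"delta_pos":[0,0,0],"angular":[0,0,0],"gripper":-1},
])

```text
clock: 41.43
ee_pos: [0.4011, -0.2534, 0.0921]
tcp_rot: [0.739, 0.673, 0.0, 0.0]
contact_force: [-0.5, -0.1, -1.6]
grip_width: 0.682
gripper_force: 87.6
```

```bash
python3 r2.py w36; python3 - <<'E'
from fit import *
C,s=pickle.load(open('w36.pkl','rb'));T=s['ee_pos'];im=cv2.imread('pics/w36.png')
psi=2*np.arctan2(s['tcp_rot'][1],s['tcp_rot'][0]);u=np.array([np.cos(psi),np.sin(psi),0])
print('pred cap edge/bar bottom rows',proj(C,[T+u*.036+[0,0,-.0196],T+u*.006+[0,0,-.0196]])[:,1])
print(s['joint_vel'].round(4))
D=cam('side');sd=cv2.cvtColor(cv2.cvtColor(save('side','pics/s36.png')[0],cv2.COLOR_RGB2GRAY),cv2.COLOR_GRAY2BGR)
for z in(.044,.047,.05,.053,.056):print(z,fit(sd,D,[(.036,z)],T[:2],.003)[0])
E
```

```text
41.4333 [ 0.4011 -0.2534  0.0921] [0.7394 0.6733 0.     0.    ] [-0.5 -0.1 -1.6] [ 0.03 -0.03 -0.01] 0.6820781439614524 87.56250500679016
300 [(118, 24), (119, 18), (180, -20), (191, 25), (192, 24), (244, -18), (251, -22), (252, -32), (253, -23), (321, -20), (322, -21), (364, -27), (365, -26)]
316 [(117, 21), (118, 18), (177, -18), (178, -20), (189, 23), (190, 19), (209, -27), (210, -28), (218, 19), (219, 26), (220, 22), (251, -22), (252, -32), (253, -24), (306, -20), (308, 21), (309, 18), (367, -23), (368, -30), (369, -19)]
332 [(117, 19), (118, 29), (119, 23), (190, 19), (191, 24), (251, -23), (252, -31), (253, -23), (366, -18)]
pred cap edge/bar bottom rows [188.96091881 249.69165594]
[-0.0001 -0.0001  0.0012 -0.0016  0.0015  0.    ]
0.044 [ 1.1933  0.4016 -0.2504]
0.047 [ 0.9188  0.4016 -0.2504]
0.05 [ 0.6944  0.4021 -0.2509]
0.053 [ 0.6722  0.4021 -0.2529]
0.056 [ 0.6822  0.4026 -0.2539]
```

```bash
python3 -c "
from workcell import order
print(order.hand_in())"
```

```text
the job is handed in; nothing more can be done
None
```

The job is handed in at 41 s: the cover is right back and the screwdriver is on the bench. By the wrist-force readings (I took no final picture of the well), the plug is fully home and the cap came off alone after about a 76° anticlockwise turn. The cap is held level and still about 14 mm above the middle of the probe window. I had to regrasp it twice because the bar slid in the fingers, setting the cap and plug down on the bench each time.

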